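# Turn an agar plate over on the turning chute, load it and shut the incubator

### The arm

A 6-joint arm with a two-finger parallel gripper is mounted at the origin on a cart in front of the work surface, level with it; the furniture and walls round the work are solid. World frame = base frame: x ahead of the robot, y to its left, z up, the work surface at z = 0. Lengths are in mm, angles in rad, forces in N, time in s.
With the tool pointing down it reaches from about 300 to 775 mm from the base axis. Payload 14.6 kg.
Tool frame: the origin (TCP) lies at the very end of the fingers, on their centre line; the grasp point (between the pads) lies 19 mm behind it; x points along the fingers, z is the direction in which the jaws open and shut, and the axes are right-handed (so a half turn about x gives the same grasp; the last joint's range is limited). The gripper opens to 94 mm and grips with 3 to 60 N. Pads are 16 mm wide; open, the fingers measure 119 mm over their backs; the gripper's body (75 mm by 177 mm) begins 78 mm behind the grasp point.
Start: joints at [-1.271, 0.3, 1.521, -0, 1.321, -0.067], TCP at [197.239, -513.406, 205.446] pointing down, gripper open.
Joint ranges: [-3.03, 3.03], [-0.79, 2.21], [0.23, 2.52], [-1.04, 4.18], [0, 3.07], [-2.55, 2.55]. Speed limits (rad/s): [2.22, 2.22, 2.57, 3.14, 3.14, 3.14].

### API

Orientations are given as [roll, pitch, yaw] about the fixed x, y, z axes, in that order (R = Rz(yaw) Ry(pitch) Rx(roll)).
In Python, from bench import env gives the robot as it stands. The module is installed in compiled form; this text tells all that it offers.
- The arm moves only by the tool send_rows, never from a script. Its argument "deltas" is a list of rows, each an object with "rotation": the turn, a rotation vector about the tool's x, y, z in degrees, a list of three; "travel": the shift along the tool's x, y, z in m, a list of three; "gripper": the closure, from -1 (fully open) to 1 (shut), so that 0 is half open. In form: [{"rotation": [wx, wy, wz], "travel": [x, y, z], "gripper": gripper}, ...]. A call has 1 to 10 rows; each row shifts and turns the pose as measured when the row begins, along the tool's axes as they then stand; what a row does not reach is not made up. A row lasts 1/10 s, in which the tool goes at most 50 mm and 8.59 degrees, less where a joint would pass 70% of its speed; a pose out of reach is approached as far as the arm can. A call with a gripper value outside its range is refused whole. The fingers move at their own pace and stop on an object; "newtons" is the grip in N (left out, the last holds). Time passes only in rows, so rows that do not move let the fingers close. It gives the time, the measured TCP pose, the force and the opening at its end, in the units of the state.
- env.sense(): the state, without advancing time (a new reading comes with each control period).
- env.camera(name): name is "scene" or "top"; returns (picture, depth): 384x512x3 uint8, blue, green, red; 384x512 float32, mm along the optical axis (not along the pixel's ray), 0 where there is no reading.
- env.camera_info(name): a dict with "K" (3x3 intrinsics, pixels), "xyz" and "attitude" of the camera in the world. Camera axes: x right, y down, z forward; pixel columns grow to the right and rows downward; lengths in mm; the calibration is good to about 2 mm. A picture is of the moment at which its call begins. camera_info takes no time and is no camera call.
- env.sign_off(): hands the job in, once; it reports no verdict.
The state is a dict: "time": time; "qpos": joint angles; "qd": joint speeds; "effort": joint torques, N m; "tool_pos": TCP position; "eef_rot": TCP orientation; "ft_force": force on the tool from outside, world axes, zero at the start; "ft_torque": the same for the moment, N m; "opening": finger opening in mm.
Only numpy, scipy, OpenCV 4.12 (cv2) and the standard library are available. Lean on these libraries where they do the work, as an engineer would, in place of code of your own. Each camera call takes 0.05 s, during which the arm holds its last target.

### The job

The small agar plate has set and must be incubated upside down, so that condensation does not drip on it. Set it lid-up on the top deck of the turning chute and push it over the back edge so that it comes down onto the landing lid-down; then put it, still lid-down, flat on the bare part of the incubator's floor, and close the incubator's lid until it seats on its catch. Leave the other things on the bench where they are.

Things in the scene. Friction and masses are not known exactly. Their poses are not given: they have to be found in the camera images.
- agar_plate: Small round agar plate, clear, red-brown agar, lid fixed on: 60 mm across, 15 mm high, about 35 g. The lid (60 mm) is the upper 9 mm when lid-up; the base below is 54 mm wide with a white label underneath. Starts lid-up on the bench. Origin: centre of the base's underside; z points from base to lid: up when lid-up, down once turned over (origin then on top, 15 mm above the support).
- chute: Fixed plate-turning chute: bent polished steel sheet between clear cheeks on a white base, 292x88 mm, 234 mm high. Origin on the bench under the middle of the landing; x runs level from the landing (front, nearer the robot) to the back. Channel 66 mm wide (y -33 to 33). The 4 mm cheeks slant back from x = 36 mm low down to x = 112 mm at the top; they stand 8 mm (front) to 16 mm (brink) above the deck.
- chute_deck (a point): Middle of the level top deck's upper face, 208 mm above the bench. The deck runs from 34 mm in front of this point (open end) to the brink 30 mm behind it; a plate centred here stands wholly on it, 3 mm clear of each cheek. Axes as the chute's.
- chute_brink (a point): Middle of the brink, the deck's back edge, where a short ramp falls away to the back. A plate pushed gently along x until its middle is past the brink slides off, meets the back plate 63 mm farther on, swings round, slides forward under the deck lid-down and stops on the landing, all by itself within about 1 s. Axes as the chute's.
- chute_landing (a point): Middle of the landing, 14 mm above the bench: level, 70 mm wide, open at both sides, half steel, half black pad. Two pins 7 mm thick, 16 mm high at x = -27, y = -23 and 23 mm from here stop the plate, which comes to rest within about 20 mm of this point. From x = 36 mm the lower ramp rises. Axes as the chute's.
- incubator: Fixed white bench incubator, open well under a hinged clear lid: 200 deep (x), 230 wide, 100 mm high without lid. Origin: centre of its underside, on the bench; front (display) faces -x, hinge at the back. The well spans x -82 to 77, y -96 to 96 mm; steel floor at z = 45, rim at 100 mm. Two like plates are fixed on the floor at x = 43, y = -58 and 58 mm; the rest of the floor is bare.
- well_spot (a point): Point on the well's floor, 45 mm above the bench, in the middle of the bare front part: a good place for the plate's centre. Axes as the incubator's.
- incubator_lid (a joint): Angle of the incubator's lid, rad: 0 = shut and seated, grows as it opens up and back. Stiff hinge (0.32 N m): it stays where it is left. At about 0.07 a spring roller stops it; about 10 N pressed down near the front edge push it past, then it snaps to 0 and is held. Starts open at 1.55 to 1.75 (about upright), so it must be pushed over from behind.
- lid_hinge (a point): Middle of the lid's hinge axis, 102 mm above the bench, 98 mm behind the incubator's middle. Axes turn with the lid (those of the incubator when shut): -x along the lid from hinge to front edge, y along the hinge, z out of its outside face. The lid spans x -200 to 0, y -115 to 115, z 0 to 32 mm; a finger lip juts 13 mm from the middle of its front edge.
- lid_push (a point): Point on the lid's outside face (its top when shut), 165 mm from the hinge axis, in the middle of its width: a good place to push and press with the fingertips. Axes as the lid's.
- amber_bottle: Bystander: reagent bottle with an orange cap, 56 mm across, 113 mm high; origin under its centre.
- bench_timer: Bystander: blue timer lying flat, 62x62x18 mm; origin under its centre.
- big_petri: Bystander: large petri dish, 90 mm across, 15 mm high, not the plate to be moved; origin under its centre.
- tape: Bystander: roll of tape lying flat, 104 mm across, 25 mm high; origin under its centre.
- black_marker: Bystander: black marker pen, 140 mm long along its y, 12 mm thick; origin under its centre.
- yellow_tip_box: Bystander: yellow pipette-tip box with a clear lid, 84x122x68 mm; origin under its centre.
Not all that is in view belongs to the job. Leave any yellow look-alike of the agar_plate alone.

How it is judged (in metres and radians):
On the way, in this order (a step that is already met when the one before it is completed fails the run):
1. the plate stands lid-up on the chute's deck (horizontal distance between agar_plate and chute_deck below 0.028 m and z of agar_plate in the frame of chute_deck between -0.003 and 0.006 m and angle between agar_plate's own z axis and vertical below 0.15 rad), for 0.1 s.
2. the plate lies lid-down on the landing of the chute, at rest (horizontal distance between agar_plate and chute_landing below 0.035 m and z of agar_plate in the frame of chute_landing between 0.011 and 0.022 m and angle between agar_plate's own z axis and vertical above 3 rad and linear speed of agar_plate below 0.03 m/s and contact force between the fingers and agar_plate below 0.2 N), for 0.1 s.
3. the plate lies lid-down, flat on the incubator's floor, and is let go (x of agar_plate in the frame of incubator between -0.056 and 0.052 m and y of agar_plate in the frame of incubator between -0.07 and 0.07 m and z of agar_plate in the frame of incubator between 0.055 and 0.066 m and angle between agar_plate's own z axis and vertical above 3 rad and contact force between the fingers and agar_plate below 0.2 N), for 0.2 s.
At the end, for the whole second after the job is handed in: The plate lies lid-down (within 8 degrees) flat on the floor of the incubator's well, at rest and released, and the incubator's lid is seated on its catch (within 0.02 rad of shut) (all of step 3 and linear speed of agar_plate below 0.02 m/s and value of joint incubator_lid below 0.02 rad); the robot touches nothing.
It fails at once if one of the bystanders (bottle, timer, large petri dish, tape roll, marker, tip box) is moved more than 30 mm (distance of any of amber_bottle, bench_timer, big_petri, tape, black_marker, yellow_tip_box from where it was at the start of the episode above 0.03 m).
It also fails if it takes over 70 s, if anything falls off the work surface, if the arm or the gripper's body presses on something with over 40 N, if the wrist force passes 120 N, or if a joint passes its speed limit or range.

## Working session

There is one attempt and no reset: what is moved stays moved. The work goes in short steps, Python scripts to look and compute and a tool call to move; the robot and the scene stay as the last step left them, time stands still between calls to the robot, and variables do not carry over. Pictures are saved under pics/ and viewed, and the job is handed in when it is done.

Besides the shell and the picture viewer there is one more tool, called after "Call:" as a command line: name --argument value ..., lists and objects as JSON in quotes. send_rows: Moves the arm, as the interface text tells. Its arguments: {"type":"object","properties":{"deltas":{"type":"array"},"newtons":{"type":"number"}},"required":["deltas"]}

```bash
mkdir -p pics; python3 - <<'E'
from bench import env
import cv2,numpy as np
for n in ("scene","top"):
    p,d=env.camera(n); i=env.camera_info(n)
    np.savez(f"pics/{n}0.npz",p=p,d=d)
    cv2.imwrite(f"pics/{n}0.png",p)
    print(n,i)
print(env.sense())
E
```

```text
scene {'K': array([[498.75383113,   0.        , 266.1299838 ],
       [  0.        , 498.75383113, 190.82475727],
       [  0.        ,   0.        ,   1.        ]]), 'xyz': array([ 503.02423928, 1590.12105246, 1407.20163514]), 'attitude': array([-2.24068055,  0.01639781,  3.09810531])}
top {'K': array([[377.13879047,   0.        , 258.27693746],
       [  0.        , 377.13879047, 191.94747086],
       [  0.        ,   0.        ,   1.        ]]), 'xyz': array([ 294.85680181,   33.33534273, 1452.72382371]), 'attitude': array([-3.00262202, -0.02212483, -1.59127973])}
{'time': 0.1, 'qpos': array([-1.27062744e+00,  3.00422153e-01,  1.52152240e+00,  2.09147014e-06,
        1.32068043e+00, -6.66038938e-02]), 'qd': array([ 0.00099825,  0.00056189,  0.00059785, -0.00164386, -0.0001545 ,
        0.00090285]), 'effort': array([ 2.38157329e-03, -5.32648766e+01, -3.53286052e+01,  7.09847594e-02,
        2.34990148e-02, -4.96891846e-05]), 'tool_pos': array([ 197.15951342, -513.19836938,  204.93799771]), 'eef_rot': array([3.07302635, 1.569764  , 1.86900228]), 'ft_force': array([ 0.21485943, -0.42998801,  0.37577204]), 'ft_torque': array([-0.01358761,  0.03200395,  0.01372571]), 'opening': 93.71143618711301}
```

View pics/scene0.png

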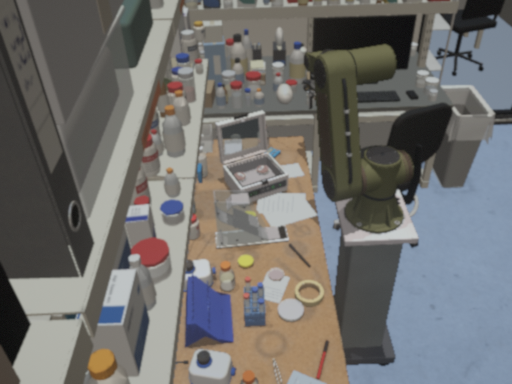

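View pics/top0.png

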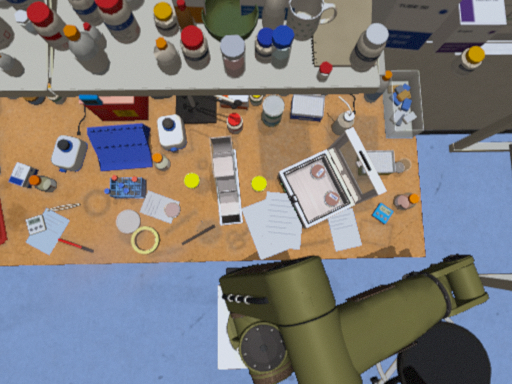

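```bash
cat > h.py <<'E'
import numpy as np,cv2
from scipy.spatial.transform import Rotation as R
from bench import env
def cam(n):
    i=env.camera_info(n); return i["K"],np.array(i["xyz"]),R.from_euler('xyz',i["attitude"]).as_matrix()
def ray(n,u,v):
    K,c,M=cam(n); d=M@np.linalg.inv(K)@np.array([u,v,1.]); return c,d
def onz(n,u,v,z):
    c,d=ray(n,u,v); return c+d*(z-c[2])/d[2]
def pt(n,u,v,dep):
    c,d=ray(n,u,v); return c+d*dep
def proj(n,P):
    K,c,M=cam(n); q=K@(M.T@(np.asarray(P,float)-c)); return q[:2]/q[2]
def tri(a,b):
    A=[];
    (c1,d1),(c2,d2)=ray('scene',*a),ray('top',*b)
    d1/=np.linalg.norm(d1);d2/=np.linalg.norm(d2)
    M=np.stack([d1,-d2],1); s=np.linalg.lstsq(M,c2-c1,rcond=None)[0]
    p,q=c1+s[0]*d1,c2+s[1]*d2
    return (p+q)/2,np.linalg.norm(p-q)
def cloud(n,d):
    K,c,M=cam(n); v,u=np.mgrid[0:384,0:512]
    q=np.stack([u,v,np.ones_like(u)],-1)@np.linalg.inv(K).T*d[...,None]
    return q@M.T+c
def crop(n,p,u0,v0,u1,v1,s,name):
    cv2.imwrite(f"pics/{name}.png",cv2.resize(p[v0:v1,u0:u1],None,fx=s,fy=s,interpolation=cv2.INTER_CUBIC))
E
python3 - <<'E'
from h import *
t=np.load('pics/top0.npz');s=np.load('pics/scene0.npz')
crop('t',t['p'],110,120,250,240,5.7,'c_top1')
crop('t',t['p'],240,110,410,260,4,'c_top2')
crop('s',s['p'],190,170,350,330,3.7,'c_sc1')
crop('s',s['p'],190,100,330,250,4,'c_sc2')
E
```

```text
(no output)
```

View pics/c_top1.png

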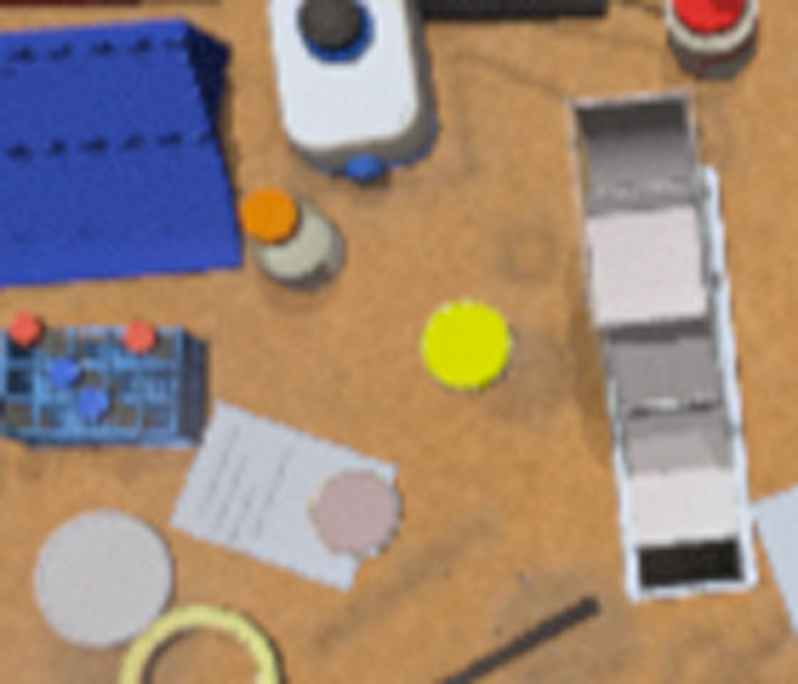

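View pics/c_top2.png

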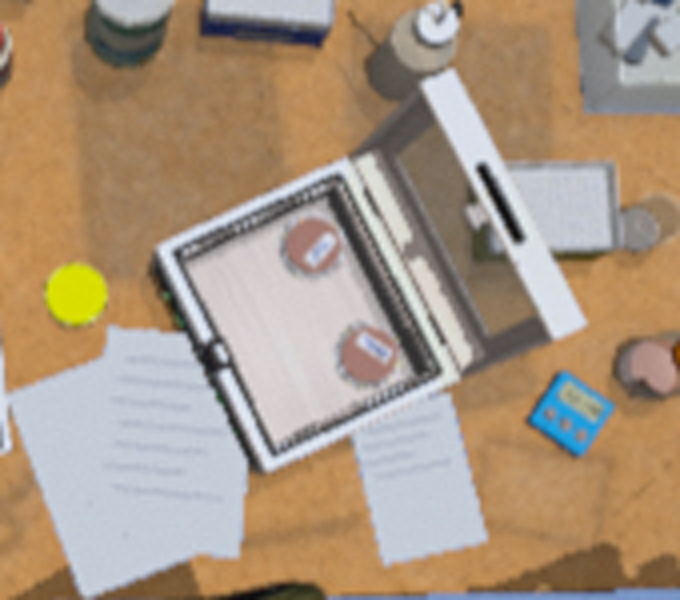

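View pics/c_sc1.png

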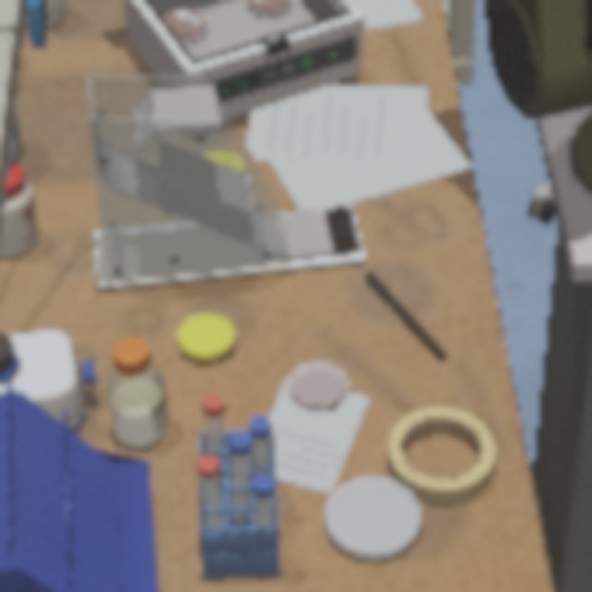

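View pics/c_sc2.png

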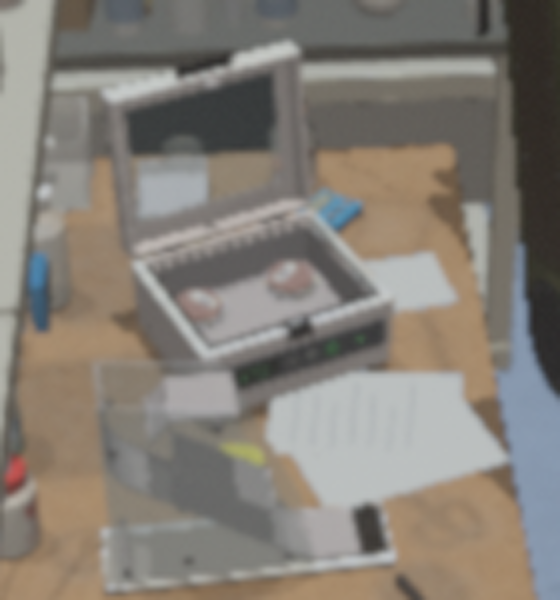

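```bash
python3 - <<'E'
from h import *
t=np.load('pics/top0.npz');s=np.load('pics/scene0.npz')
ct=cloud('top',t['d'])
def blob(name,p,lo,hi,box,minA=20):
    hsv=cv2.cvtColor(p,cv2.COLOR_BGR2HSV); m=cv2.inRange(hsv,lo,hi)
    k=np.zeros_like(m); u0,v0,u1,v1=box;k[v0:v1,u0:u1]=m[v0:v1,u0:u1]
    cs,_=cv2.findContours(k,cv2.RETR_EXTERNAL,cv2.CHAIN_APPROX_NONE)
    return [(cv2.contourArea(c),cv2.minAreaRect(c)) for c in cs if cv2.contourArea(c)>minA]
hsvt=cv2.cvtColor(t['p'],cv2.COLOR_BGR2HSV);hsvs=cv2.cvtColor(s['p'],cv2.COLOR_BGR2HSV)
for n,h,(u,v) in(('t',hsvt,(172,209)),('t paper',hsvt,(155,205)),('t deck',hsvt,(224,165)),('t land',hsvt,(230,208)),('t ramp',hsvt,(226,185)),('s',hsvs,(276,274)),('s paper',hsvs,(275,292))): print(n,h[v,u])
# depth heights along the chute axis
for v in range(134,228,4): 
    u=int(round(222+ (v-150)*0.12)); print(v,u,ct[v,u].round(0),hsvt[v,u])
print(ct[209,172],onz('top',172,209,15))
E
```

```text
t [  1  32 185]
t paper [111  16 203]
t deck [177  12 216]
t land [160   4 215]
t ramp [  0  10 151]
s [178  18 173]
s paper [ 96   7 187]
134 220 [734. 145.  -8.] [ 16 129 192]
138 221 [653. 124. 215.] [10  9 84]
142 221 [653. 128. 168.] [176  24  73]
146 222 [646. 127. 140.] [  4  15 119]
150 222 [633. 127. 132.] [173  14 145]
154 222 [604. 123. 189.] [  0  11 140]
158 223 [586. 119. 207.] [  0  11 210]
162 223 [572. 119. 211.] [177  11 213]
166 224 [558. 116. 208.] [176   9 215]
170 224 [544. 116. 209.] [172  13 215]
174 225 [531. 112. 208.] [170   7 214]
178 225 [536. 119. 105.] [165  11  91]
182 226 [522. 116.  99.] [  0   8 151]
186 226 [510. 117.  82.] [  0   8 153]
190 227 [495. 113.  84.] [120   7 189]
194 227 [488. 117.  26.] [  0   9 141]
198 228 [472. 113.  27.] [176  12 177]
202 228 [458. 114.  19.] [176   9 192]
206 229 [443. 110.  15.] [171   8 219]
210 229 [428. 111.  13.] [174   6 218]
214 230 [413. 107.   7.] [120   1 178]
218 230 [397. 107.  18.] [17 44 41]
222 231 [382. 104.   7.] [108  27 121]
226 231 [367. 104.  -2.] [ 15 146 191]
[435.88987503 328.04918003  10.91125085] [435.48992786 327.21341887  15.        ]
```

```bash
python3 - <<'E'
from h import *
t=np.load('pics/top0.npz');s=np.load('pics/scene0.npz')
F=8
def big(p): return cv2.resize(p,None,fx=F,fy=F,interpolation=cv2.INTER_CUBIC)
def up(x): return (np.asarray(x,float)+.5)/F-.5
hsv={k:cv2.cvtColor(big(v['p']),cv2.COLOR_BGR2HSV) for k,v in (('top',t),('scene',s))}
def blob(n,lo,hi,box,name):
    m=cv2.inRange(hsv[n],lo,hi);k=np.zeros_like(m);u0,v0,u1,v1=[F*b for b in box];k[v0:v1,u0:u1]=m[v0:v1,u0:u1]
    k=cv2.morphologyEx(k,cv2.MORPH_OPEN,np.ones((9,9),np.uint8))
    cs,_=cv2.findContours(k,cv2.RETR_EXTERNAL,cv2.CHAIN_APPROX_NONE)
    c=max(cs,key=cv2.contourArea)
    return c
def z_of(c,n,z): return None
# plate
c=blob('top',(0,22,120),(9,80,255),(160,198,184,220),'p'); c2=c
(e,ax,an)=cv2.fitEllipse(c); pt_=up(e); print('plate top',pt_,np.array(ax)/F)
c=blob('scene',(0,12,120),(180,60,255),(264,264,288,284),'p');(e,ax,an)=cv2.fitEllipse(c);ps=up(e);print('scene',ps,np.array(ax)/F)
print(tri(ps,pt_), onz('top',*pt_,15), onz('scene',*ps,15))
for nm,box,lo,hi,z in (('deck',(205,150,245,182),(0,0,190),(180,40,255),208),('landsteel',(215,198,245,217),(0,0,200),(180,12,255),14),('pad',(215,210,245,226),(0,0,0),(180,120,80),14)):
    c=blob('top',lo,hi,box,nm); r=cv2.minAreaRect(c); b=up(cv2.boxPoints(r))
    W=np.array([onz('top',*q,z) for q in b]); print(nm,b.round(1).tolist()); print(W.round(1)[:,:2].tolist(),'c',W.mean(0).round(1))
    for i in range(2): print('  edge',np.linalg.norm(W[i+1]-W[i]).round(1),np.degrees(np.arctan2(*(W[i+1]-W[i])[[1,0]])).round(1))
E
```

```text
plate top [171.04827881 209.50201416] [4.64687443 5.18287134]
scene [275.690979   273.37982178] [13.63980484 17.38371849]
(array([434.4997698 , 330.39960105,  16.36422173]), np.float64(1.994071258624115)) [433.63851057 330.79626572  15.        ] [435.41651338 328.9730516   15.        ]
deck [[211.9, 158.0], [231.4, 155.8], [233.5, 174.3], [214.0, 176.4]]
[[586.5, 156.0], [593.0, 90.3], [529.6, 84.1], [523.3, 149.3]] c [558.1 119.9 208. ]
  edge 66.0 -84.4
  edge 63.7 -174.4
landsteel [[219.4, 203.0], [238.5, 201.1], [239.7, 213.0], [220.7, 215.0]]
[[455.3, 147.0], [461.5, 74.1], [415.4, 70.1], [409.3, 142.6]] c [435.4 108.4  14. ]
  edge 73.1 -85.1
  edge 46.3 -174.9
pad [[221.7, 216.0], [238.6, 214.4], [239.2, 220.9], [222.3, 222.5]]
[[405.5, 138.8], [410.3, 74.1], [385.4, 72.2], [380.6, 136.7]] c [395.4 105.5  14. ]
  edge 64.9 -85.8
  edge 25.0 -175.5
```

```bash
python3 - <<'E'
from h import *
t=np.load('pics/top0.npz');s=np.load('pics/scene0.npz')
ct=cloud('top',t['d']);cs=cloud('scene',s['d'])
print('plate',onz('top',356/5.7+110-.4,513/5.7+120-.4,15))
u=lambda a,b:(240+a/4-.4,110+b/4-.4)
C=[onz('top',*u(*q),100) for q in((157,250),(265,472),(350,158),(460,380))]
for c in C: print(c.round(1))
for q in ((310,245),(368,353)): print('fixed',onz('top',*u(*q),60).round(1),ct[int(110+q[1]/4),int(240+q[0]/4)].round(0))
# lid: points in top, z>150 around
m=(ct[...,2]>125)&(ct[...,2]<330)&(t['d']>0)
m[:, :325]=0;m[:,395:]=0;m[:125]=0;m[205:]=0
P=ct[m];print(len(P),P.min(0),P.max(0))
# scene lid
m=np.zeros_like(m);m[108:165,215:272]=1;m&=(s['d']>0)
P2=cs[m];P2=P2[(P2[:,2]>105)&(P2[:,2]<340)&(P2[:,0]>200)&(P2[:,0]<800)&(P2[:,1]>-400)]
print(len(P2),P2.min(0),P2.max(0))
np.savez('pics/lid.npz',P=P,P2=P2)
print('floor',ct[170,308],ct[185,310], ct[200,320])
E
```

```text
plate [433.19389783 326.97550009  15.        ]
[555.4 -77.1 100. ]
[ 351.4 -168.4  100. ]
[ 638.9 -258.2  100. ]
[ 431.1 -348.8  100. ]
fixed [ 565.5 -225.    60. ] [ 565. -225.   59.]
fixed [ 462.  -275.1   60. ] [ 462. -277.   57.]
1752 [ 436.25110587 -395.85976757  125.00325077] [ 659.54553783 -258.87912166  318.58718961]
2160 [ 419.67398384 -398.23569472  105.01010845] [ 658.90363716 -250.41150792  319.46338761]
floor [ 572.00528153 -192.90806091   46.4669707 ] [ 514.8606756  -199.08848367   41.44966579] [ 456.81932525 -234.76003147   41.4375709 ]
```

```bash
cat >> h.py <<'E'
def T(jaw_deg, up=None):
    """tool-down rotation whose z axis (jaw dir) is at jaw_deg in world xy"""
    a=np.radians(jaw_deg); z=np.array([np.cos(a),np.sin(a),0]); x=np.array([0,0,-1.]); y=np.cross(z,x)
    return np.stack([x,y,z],1)
def go(p,Rt,step=48,cur=None):
    s=env.sense(); p0=s['tool_pos'] if cur is None else cur[0]; R0=R.from_euler('xyz',s['eef_rot']).as_matrix() if cur is None else cur[1]
    tr=R0.T@(np.asarray(p,float)-p0); rv=np.degrees(R.from_matrix(R0.T@Rt).as_rotvec())
    print('t',s['time'],'tcp',s['tool_pos'].round(1),'total travel tool',tr.round(1),'rot',rv.round(1),'norm',np.linalg.norm(tr).round(0),np.linalg.norm(rv).round(1))
    return tr,rv
E
python3 - <<'E'
from h import *
s=env.sense(); M=R.from_euler('xyz',s['eef_rot']).as_matrix(); print(M.round(3)); print('jaw',np.degrees(np.arctan2(M[1,2],M[0,2])))
go([434,328,150],T(5.5)); go([434,328,150],T(185.5))
P=np.load('pics/lid.npz')['P']; x=np.array([np.cos(np.radians(-65)),np.sin(np.radians(-65))])
o=np.array([495,-212]); l=(P[:,:2]-o)@x
for z in range(130,320,20):
    q=l[(abs(P[:,2]-z)<10)]; print(z,len(q),np.percentile(q,[5,50,95]).round(0) if len(q) else '')
E
```

```text
[[-0.     0.933  0.359]
 [ 0.001  0.359 -0.933]
 [-1.     0.    -0.001]]
jaw -68.98549539420988
t 0.1 tcp [ 197.2 -513.2  204.9] total travel tool [  55.7  522.7 -700.3] rot [-74.5  -0.   -0. ] norm 876.0 74.5
t 0.1 tcp [ 197.2 -513.2  204.9] total travel tool [  55.7  522.7 -700.3] rot [ 1.055e+02 -0.000e+00  1.000e-01] norm 876.0 105.5
130 134 [110. 131. 133.]
150 163 [109. 133. 136.]
170 164 [112. 135. 138.]
190 182 [112. 137. 139.]
210 169 [114. 139. 141.]
230 148 [115. 141. 143.]
250 21 [114. 117. 135.]
270 15 [117. 119. 125.]
290 452 [118. 137. 151.]
310 304 [120. 129. 145.]
```

Call:
send_rows --deltas '[{"rotation":[0,0,0],"travel":[0,0.024,-0.032],"gripper":-1},{"rotation":[0,0,0],"travel":[0,0.024,-0.032],"gripper":-1},{"rotation":[0,0,0],"travel":[0,0.024,-0.032],"gripper":-1},{"rotation":[0,0,0],"travel":[0,0.024,-0.032],"gripper":-1},{"rotation":[0,0,0],"travel":[0,0.024,-0.032],"gripper":-1},{"rotation":[0,0,0],"travel":[0,0.024,-0.032],"gripper":-1},{"rotation":[0,0,0],"travel":[0,0.024,-0.032],"gripper":-1},{"rotation":[0,0,0],"travel":[0,0.024,-0.032],"gripper":-1},{"rotation":[0,0,0],"travel":[0,0.024,-0.032],"gripper":-1},{"rotation":[0,0,0],"travel":[0,0.024,-0.032],"gripper":-1}]'

```text
time: 1.1
tool_pos: [306.9, -116.2, 202.6]
eef_rot: [-3.133, 1.565, 1.939]
ft_force: [0.8, -1.0, -0.7]
opening: 94.2
```

Call:
send_rows --deltas '[{"rotation":[0,0,0],"travel":[0,0.024,-0.032],"gripper":-1},{"rotation":[0,0,0],"travel":[0,0.024,-0.032],"gripper":-1},{"rotation":[0,0,0],"travel":[0,0.024,-0.032],"gripper":-1},{"rotation":[0,0,0],"travel":[0,0.024,-0.032],"gripper":-1},{"rotation":[0,0,0],"travel":[0,0.024,-0.032],"gripper":-1},{"rotation":[0,0,0],"travel":[0,0.024,-0.032],"gripper":-1},{"rotation":[0,0,0],"travel":[0,0.024,-0.032],"gripper":-1},{"rotation":[0,0,0],"travel":[0,0.024,-0.032],"gripper":-1},{"rotation":[0,0,0],"travel":[0,0.024,-0.032],"gripper":-1},{"rotation":[0,0,0],"travel":[0,0.024,-0.032],"gripper":-1}]'

```text
time: 2.1
tool_pos: [418.7, 286.0, 204.0]
eef_rot: [2.959, 1.566, 1.749]
ft_force: [-0.7, 0.3, 0.3]
opening: 94.3
```

Call:
send_rows --deltas '[{"rotation":[-8.3,0,0],"travel":[0,0,0],"gripper":-1},{"rotation":[-8.3,0,0],"travel":[0,0,0],"gripper":-1},{"rotation":[-8.3,0,0],"travel":[0,0,0],"gripper":-1},{"rotation":[-8.3,0,0],"travel":[0,0,0],"gripper":-1},{"rotation":[-8.3,0,0],"travel":[0,0,0],"gripper":-1},{"rotation":[-8.3,0,0],"travel":[0,0,0],"gripper":-1},{"rotation":[-8.3,0,0],"travel":[0,0,0],"gripper":-1},{"rotation":[-8.3,0,0],"travel":[0,0,0],"gripper":-1},{"rotation":[-8.3,0,0],"travel":[0,0,0],"gripper":-1}]'

```text
time: 3.0
tool_pos: [417.3, 290.3, 199.6]
eef_rot: [2.907, 1.563, 3.044]
ft_force: [0.1, -0.4, -0.4]
opening: 94.3
```

```bash
python3 - <<'E'
from h import *
go([434,328,100],T(5.5))
print(env.sense()['qpos'])
for n in('top','scene'):
    p,d=env.camera(n); np.savez(f'pics/{n}1.npz',p=p,d=d)
    if n=='top': crop(n,p,110,120,250,240,5.7,'t1')
    else: crop(n,p,190,170,350,330,3.7,'s1')
E
```

```text
t 3.0 tcp [417.3 290.3 199.6] total travel tool [99.5 34.9 22.5] rot [ 2.4 -0.5 -0.1] norm 108.0 2.4
[0.53319719 0.21584484 1.64055714 0.00493441 1.29168971 0.39431109]
```

View pics/t1.png

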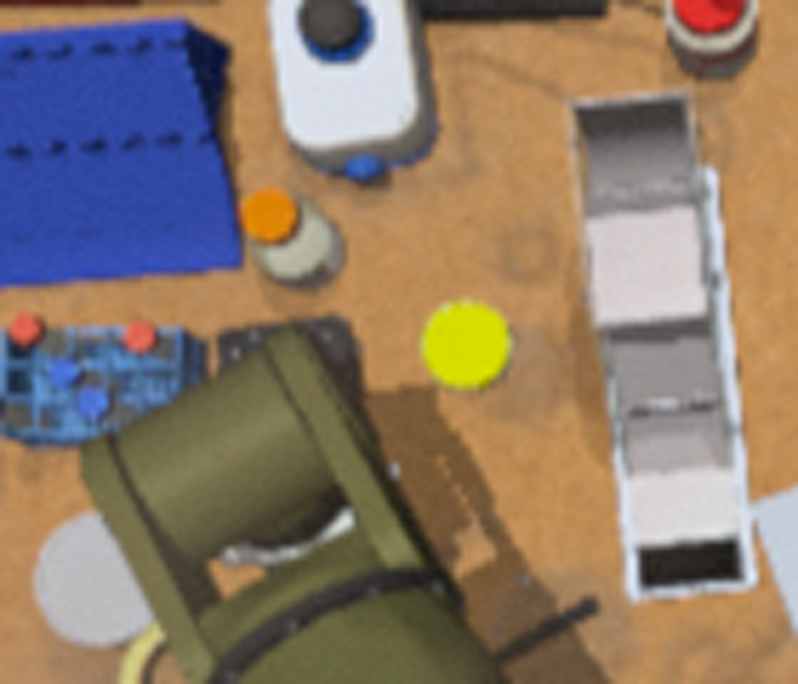

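View pics/s1.png

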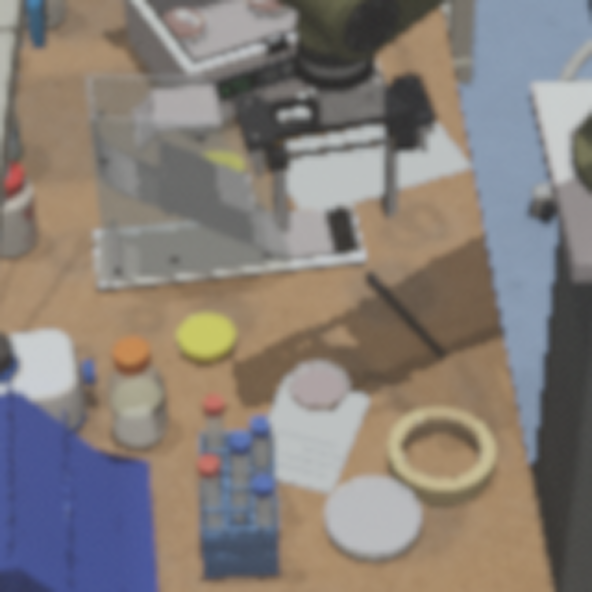

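```bash
python3 - <<'E'
from h import *
t=np.load('pics/top0.npz');s=np.load('pics/scene0.npz')
for n,f,(u0,v0,u1,v1) in(('top',t,(155,192,190,228)),('scene',s,(258,258,296,292))):
    c=cloud(n,f['d'])[v0:v1,u0:u1]; m=(c[...,2]>7)&(c[...,2]<25); 
    vv,uu=np.nonzero(m); 
    hs=cv2.cvtColor(f['p'],cv2.COLOR_BGR2HSV)[v0:v1,u0:u1]
    big=cv2.resize(f['p'][v0:v1,u0:u1],None,fx=8,fy=8,interpolation=cv2.INTER_CUBIC)
    if n=='top':
        for ch in range(3):
            cc=cv2.HoughCircles(big[...,ch],cv2.HOUGH_GRADIENT,1,50,param1=60,param2=12,minRadius=57,maxRadius=70)
            if cc is not None:
                for q in cc[0][:3]:
                    w=(q[:2]+.5)/8-.5+[u0,v0]; print(ch,q,w,onz('top',*w,15).round(1))
        # colour: redness vs paper
    b=f['p'][v0:v1,u0:u1].astype(int); red=b[...,2]-b[...,0]; print(red[::2,::2])
E
```

```text
0 [133.5 139.5  67.1] [171.25 209.  ] [435.5 330.1  15. ]
[[ 84  95  96  95  93  95  93  96  94 100  97  97 101 101 101 105 103 101]
 [-14  -3  23  86  95 100  99  95  98  96 100 100 103 103 103 104 103 105]
 [-13 -12 -15 -12  -1  46  94 100 102 102  99 100 102 101 103 103 105 103]
 [-11 -12 -13 -13 -13 -15 -11  18  44 103 106 102 106 104 103 101 105 102]
 [-11 -12 -12 -12 -11 -14 -14 -15 -15  -5  24  91 100 102 105 107 107 105]
 [-13 -12 -17 -13 -13 -11 -12   2   3   0  -4 -19  13 103 104 104 102 101]
 [-11 -10 -11 -13 -14  -8  17  22  24  23  25  12  74 104 105 105 102 100]
 [-12 -14 -11 -12 -12  13  22  23  23  23  24  20  28 103 102 103 101 102]
 [-12 -14 -12 -14   0  19  24  23  22  23  23  22   8 102 101  99 103 102]
 [-12 -13 -12 -14  -8  17  24  22  23  21  24  22  11 102  98 101  96 100]
 [-15 -13 -14 -15  -9  12  22  21  24  20  22  21  31 101 100 101  95  89]
 [-12 -13 -13 -14 -16   7  22  24  24  22  22  13  72  98  98  95  85  81]
 [-15 -15 -14 -15 -15 -15  12  15  21  13  -5  69  95  84  87  81  75  80]
 [ 41  19 -14 -16 -17 -14 -17 -19 -14  50  93 102  90  76  77  78  
[... 986 characters left out ...]
  10  10  11  11  11  11  29  56  56  51  48
   48]
 [ 60  61  60  34  -1   3  10  11  10  10  10  10  11   4  11  24  52  52
   50]
 [ 59  60  59  18  -4  -2  10  10  11  11  12  14   2  -3  -3   0  44  56
   53]
 [ 59  59  46   2  -4  -3  -2   4  12  11  11   4  -2  -3  -3   7  54  60
   56]
 [  4 -20  -4  -3  -4  -3  -4  -3  -3  -3  -3  -3  -3  -4  -2  32  61  61
   57]
 [-58 -80 -42  -5  -3  -3  -3  -3  -3  -4  -3  -3  -4  -4   1  48  60  61
   58]
 [-48 -62 -38  -4  -4  -5  -4  -4  -4  -3  -3  -3  -3  -3  17  59  62  61
   58]
 [-33 -16 -19  -5  -4  -4  -5  -5  -5  -4  -4  -4  -3  -1  41  60  61  60
   56]
 [-14   1  -5  -8  -3  -3  -4  -5  -4  -4  -5  -4  -3   7  54  61  60  59
   54]]
```

Call:
send_rows --deltas '[{"rotation":[1.2,-0.2,0],"travel":[0.028,0.007,0.005],"gripper":-1},{"rotation":[1.2,-0.2,0],"travel":[0.028,0.007,0.005],"gripper":-1},{"rotation":[0,0,0],"travel":[0.028,0.007,0.005],"gripper":-1},{"rotation":[0,0,0],"travel":[0.028,0.007,0.005],"gripper":-1},{"rotation":[0,0,0],"travel":[0.028,0.007,0.004],"gripper":-1},{"rotation":[0,0,0],"travel":[0,0,0],"gripper":-1}]'

```text
time: 3.7
tool_pos: [438.6, 328.9, 55.3]
eef_rot: [1.156, 1.568, 1.214]
ft_force: [-0.1, 0.0, 0.8]
opening: 93.7
```

```bash
python3 - <<'E'
from h import *
go([435,329,4],T(5.5))
E
```

```text
t 3.7 tcp [438.6 328.9  55.3] total travel tool [51.3  0.2 -3.6] rot [-2.2  0.1 -0.1] norm 51.0 2.2
```

Call:
send_rows --deltas '[{"rotation":[-2.2,0,0],"travel":[0.02,0,-0.003],"gripper":-1},{"rotation":[0,0,0],"travel":[0.02,0,0],"gripper":-1},{"rotation":[0,0,0],"travel":[0.01,0,0],"gripper":-1},{"rotation":[0,0,0],"travel":[0,0,0],"gripper":-1}]'

```text
time: 4.1
tool_pos: [436.8, 329.1, 7.9]
eef_rot: [0.768, 1.565, 0.854]
ft_force: [0.4, -0.1, 0.0]
opening: 93.8
```

```bash
python3 - <<'E'
from h import *
go([435,329,4],T(5.5))
p,d=env.camera('scene'); crop('s',p,230,230,320,310,7,'s2')
E
```

```text
t 4.1 tcp [436.8 329.1   7.9] total travel tool [ 3.9  0.  -1.8] rot [-0.6  0.2 -0.2] norm 4.0 0.6
```

View pics/s2.png

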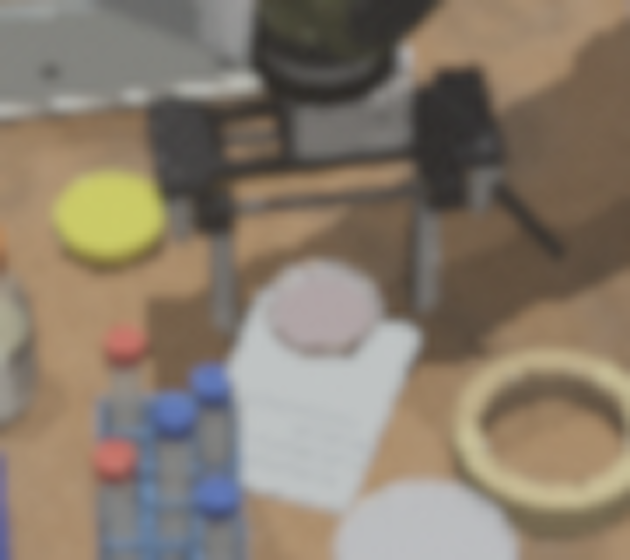

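Call:
send_rows --deltas '[{"rotation":[-0.5,0,0],"travel":[0.004,0,-0.002],"gripper":-1},{"rotation":[0,0,0],"travel":[0,0,0],"gripper":0.6},{"rotation":[0,0,0],"travel":[0,0,0],"gripper":0.6},{"rotation":[0,0,0],"travel":[0,0,0],"gripper":0.6},{"rotation":[0,0,0],"travel":[0,0,0],"gripper":0.6},{"rotation":[0,0,0],"travel":[0,0,0],"gripper":0.6},{"rotation":[0,0,0],"travel":[0,0,0],"gripper":0.6}]' --newtons 12

```text
time: 4.85
tool_pos: [436.6, 330.1, 8.4]
eef_rot: [0.614, 1.559, 0.707]
ft_force: [0.8, 0.1, -0.8]
opening: 58.6
```

Call:
send_rows --deltas '[{"rotation":[0,0,0],"travel":[-0.02,0,0],"gripper":0.6},{"rotation":[0,0,0],"travel":[-0.04,0,0],"gripper":0.6},{"rotation":[0,0,0],"travel":[-0.045,0,0],"gripper":0.6},{"rotation":[0,0,0],"travel":[-0.045,0,0],"gripper":0.6},{"rotation":[0,0,0],"travel":[-0.045,0,0],"gripper":0.6},{"rotation":[0,0,0],"travel":[-0.045,0,0],"gripper":0.6},{"rotation":[0,0,0],"travel":[-0.03,0,0],"gripper":0.6},{"rotation":[0,0,0],"travel":[0,0,0],"gripper":0.6}]'

```text
time: 5.65
tool_pos: [433.0, 327.2, 288.1]
eef_rot: [0.675, 1.563, 0.769]
ft_force: [1.1, -0.4, -0.3]
opening: 58.3
```

```bash
python3 - <<'E'
from h import *
go([560,120,265],T(5.5))
p,d=env.camera('scene'); s=env.sense(); print(proj('scene',s['tool_pos'])); u,v=proj('scene',s['tool_pos']).astype(int)
crop('s',p,u-50,v-45,u+40,v+35,7,'s3')
E
```

```text
t 5.65 tcp [433.  327.2 288.1] total travel tool [  22.7 -218.2  107. ] rot [-0.1  0.3 -0.3] norm 244.0 0.5
[276.12199571 218.37877699]
```

View pics/s3.png

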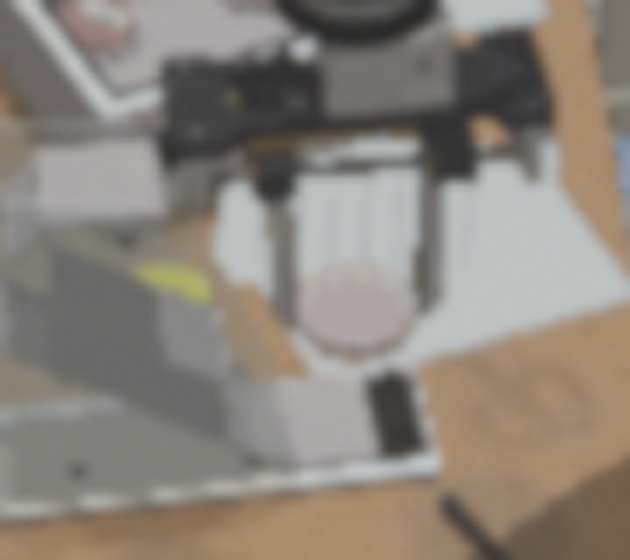

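```bash
python3 - <<'E'
from h import *
s0=np.load('pics/scene0.npz')['p']
p=cv2.imread('pics/s3.png')
# plate in hand: lid pinkish mask in crop
b=cv2.cvtColor(p,cv2.COLOR_BGR2HSV); print(b[310,357],b[400,330],b[180,90])
m=((b[...,1]>18)&(b[...,1]<60)&((b[...,0]<8)|(b[...,0]>165))&(b[...,2]>110)).astype(np.uint8); k=np.zeros_like(m);k[255:365,290:425]=m[255:365,290:425]
k=cv2.morphologyEx(k,cv2.MORPH_OPEN,np.ones((9,9)))
c=max(cv2.findContours(k,0,1)[0],key=cv2.contourArea); e=cv2.fitEllipse(cv2.convexHull(c)); print(e)
off=np.array([276-50,218-45]); uv=(np.array(e[0])+.5)/7-.5+off; print(uv,onz('scene',*uv,295))
# deck in scene0
F=8;u0,v0,u1,v1=205,175,270,235
g=cv2.resize(s0[v0:v1,u0:u1],None,fx=9,fy=9,interpolation=cv2.INTER_CUBIC); cv2.imwrite('pics/deck_s.png',g)
for q in ([-34,33],[30,33],[30,-33],[-34,-33]):
    a=np.radians(5.5); w=np.array([560.1+q[0]*np.cos(a)-q[1]*np.sin(a),120.1+q[0]*np.sin(a)+q[1]*np.cos(a),208]); pj=proj('scene',w); print('pred deck corner crop px',(pj+.5-[u0,v0])*9)
E
```

```text
[177  15 173] [  8   6 173] [  0   4 173]Traceback (most recent call last):
  File "<stdin>", line 8, in <module>
ValueError: max() iterable argument is empty
```

```bash
python3 - <<'E'
from h import *
s0=np.load('pics/scene0.npz')['p']
p=cv2.imread('pics/s3.png')
b=cv2.cvtColor(p,cv2.COLOR_BGR2HSV)
m=((b[...,1]>9)&(b[...,1]<60)&((b[...,0]<8)|(b[...,0]>165))&(b[...,2]>120)).astype(np.uint8); k=np.zeros_like(m);k[255:365,298:418]=m[255:365,298:418]
k=cv2.morphologyEx(k,cv2.MORPH_OPEN,np.ones((9,9)))
c=max(cv2.findContours(k,0,1)[0],key=cv2.contourArea); e=cv2.fitEllipse(cv2.convexHull(c)); print(e,cv2.boundingRect(c))
off=np.array([276-50,218-45]); uv=(np.array(e[0])+.5)/7-.5+off; print(uv,onz('scene',*uv,295))
u0,v0,u1,v1=205,175,270,235
g=cv2.resize(s0[v0:v1,u0:u1],None,fx=9,fy=9,interpolation=cv2.INTER_CUBIC)
for q in ([-34,33],[30,33],[30,-33],[-34,-33]):
    a=np.radians(5.5); w=np.array([560.1+q[0]*np.cos(a)-q[1]*np.sin(a),120.1+q[0]*np.sin(a)+q[1]*np.cos(a),208]); pj=(proj('scene',w)+.5-[u0,v0])*9; print(pj)
    cv2.drawMarker(g,tuple(int(x) for x in pj),(0,0,255),0,12)
cv2.imwrite('pics/deck_s.png',g)
E
```

```text
((353.3500061035156, 314.2480163574219), (70.71482849121094, 108.71630859375), 89.93384552001953) (302, 281, 105, 70)
[276.05000087 217.46400234] [433.15866389 332.59974397 295.        ]
[403.67050372 262.00654363]
[250.74927203 277.64320689]
[237.40866969 179.43239933]
[386.29428729 164.53597117]
```

View pics/deck_s.png

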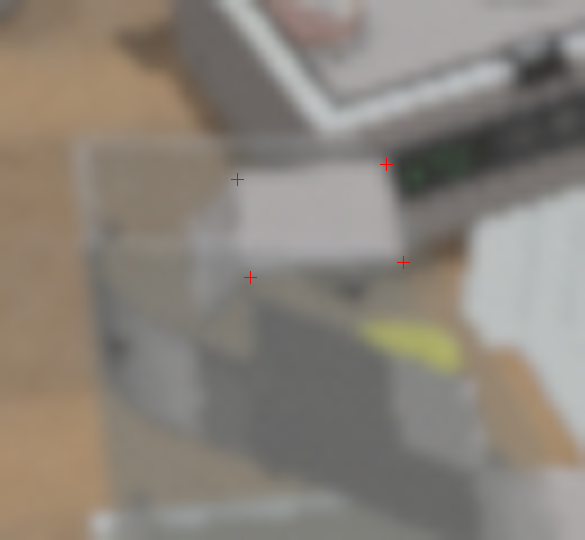

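```bash
python3 - <<'E'
from h import *
s0=np.load('pics/scene0.npz')['p']
for v in (300,303,306): print(onz('scene',226+357/7-.4,173+v/7-.4,295))
E
```

```text
[430.69983815 322.50164027 295.        ]
[430.83121495 324.69080811 295.        ]
[430.96232411 326.87551628 295.        ]
```

Call:
send_rows --deltas '[{"rotation":[0,0,0],"travel":[0.002,-0.031,0.0155],"gripper":0.6},{"rotation":[0,0,0],"travel":[0.002,-0.031,0.0155],"gripper":0.6},{"rotation":[0,0,0],"travel":[0.002,-0.031,0.0155],"gripper":0.6},{"rotation":[0,0,0],"travel":[0.002,-0.031,0.0155],"gripper":0.6},{"rotation":[0,0,0],"travel":[0.002,-0.031,0.0155],"gripper":0.6},{"rotation":[0,0,0],"travel":[0.002,-0.031,0.0155],"gripper":0.6},{"rotation":[0,0,0],"travel":[0.002,-0.031,0.0155],"gripper":0.6},{"rotation":[0,0,0],"travel":[0,0,0],"gripper":0.6}]'

```text
time: 6.5
tool_pos: [561.8, 112.8, 255.5]
eef_rot: [3.123, 1.555, -3.064]
ft_force: [-1.5, -0.8, -0.0]
opening: 58.5
```

```bash
python3 - <<'E'
from h import *
go([561,121,230],T(5.5))
p,d=env.camera('scene'); s=env.sense(); u,v=proj('scene',s['tool_pos']).astype(int); print(u,v)
crop('s',p,u-45,v-40,u+45,v+40,7,'s4')
p,d=env.camera('top');cv2.imwrite('pics/t4.png',p)
E
```

```text
t 6.5 tcp [561.8 112.8 255.5] total travel tool [25.4  8.2  0.5] rot [ 0.  -0.9 -0. ] norm 27.0 0.9
238 188
```

View pics/s4.png

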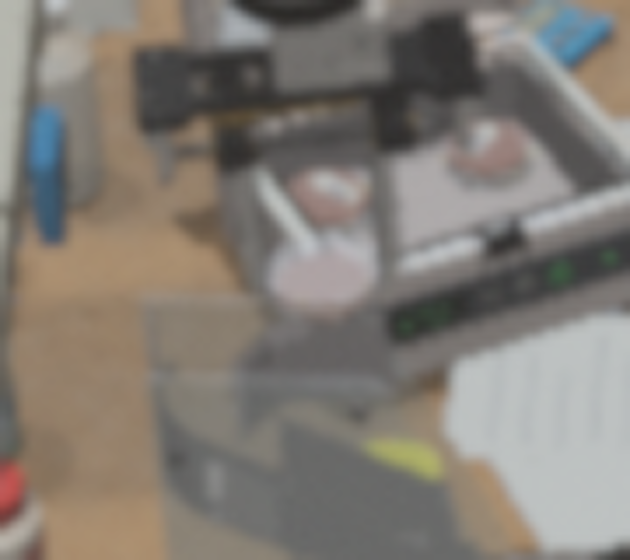

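Call:
send_rows --deltas '[{"rotation":[0,-0.9,0],"travel":[0.005,0.008,0],"gripper":0.6},{"rotation":[0,0,0],"travel":[0,0,0],"gripper":0.6}]'

```text
time: 6.8
tool_pos: [558.6, 125.5, 249.6]
eef_rot: [1.915, 1.569, 2.015]
ft_force: [0.3, -0.4, -0.1]
opening: 59.0
```

```bash
python3 - <<'E'
from h import *
go([561,121,230],T(5.5))
p,d=env.camera('scene'); np.savez('pics/s5.npz',p=p,d=d)
u,v=239,186
crop('s',p,u-45,v-40,u+45,v+40,7,'s5')
E
```

```text
t 6.8 tcp [558.6 125.5 249.6] total travel tool [19.6 -4.8  1.9] rot [ 0.2 -0.  -0.1] norm 20.0 0.2
```

View pics/s5.png

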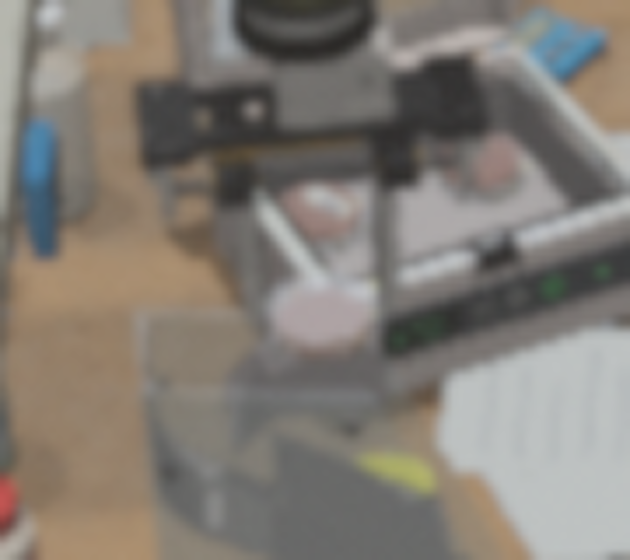

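Call:
send_rows --deltas '[{"rotation":[0,0,0],"travel":[0.004,-0.004,0.002],"gripper":0.6},{"rotation":[0,0,0],"travel":[0,0,0],"gripper":0.6}]'

```text
time: 7.05
tool_pos: [560.9, 122.5, 246.2]
eef_rot: [1.254, 1.57, 1.356]
ft_force: [0.2, -0.8, -1.1]
opening: 58.5
```

```bash
python3 - <<'E'
from h import *
go([561,121,230],T(5.5))
E
```

```text
t 7.05 tcp [560.9 122.5 246.2] total travel tool [16.2 -1.6 -0.1] rot [ 0.4  0.  -0.1] norm 16.0 0.4
```

Call:
send_rows --deltas '[{"rotation":[0,0,0],"travel":[0.005,-0.0015,0],"gripper":0.6},{"rotation":[0,0,0],"travel":[0.005,0,0],"gripper":0.6},{"rotation":[0,0,0],"travel":[0,0,0],"gripper":0.6}]'

```text
time: 7.35
tool_pos: [561.1, 121.0, 235.3]
eef_rot: [1.08, 1.57, 1.182]
ft_force: [-0.4, -0.0, -0.3]
opening: 58.5
```

```bash
python3 - <<'E'
from h import *
go([561,121,218],T(5.5))
p,d=env.camera('scene'); np.savez('pics/s6.npz',p=p,d=d)
u0,v0=205,165
g=cv2.resize(p[v0:v0+60,u0:u0+70],None,fx=10,fy=10,interpolation=cv2.INTER_CUBIC)
s=env.sense()
a=np.radians(5.5)
for x,y,z in ((-34,33,216),(30,33,224),(30,-33,224),(-34,-33,216)):
    w=[560.1+x*np.cos(a)-y*np.sin(a),120.1+x*np.sin(a)+y*np.cos(a),z]; q=(proj('scene',w)+.5-[u0,v0])*10; cv2.drawMarker(g,tuple(int(k) for k in q),(0,0,255),0,12)
c=s['tool_pos']+[-1.5,-1.3,6.5]
for k in range(0,360,15):
    w=c+30*np.array([np.cos(np.radians(k)),np.sin(np.radians(k)),0]); q=(proj('scene',w)+.5-[u0,v0])*10; cv2.circle(g,tuple(int(k) for k in q),2,(0,255,0),-1)
cv2.imwrite('pics/s6.png',g)
E
```

```text
t 7.35 tcp [561.1 121.  235.3] total travel tool [17.3 -0.  -0.1] rot [ 0.4  0.  -0.1] norm 17.0 0.4
```

View pics/s6.png

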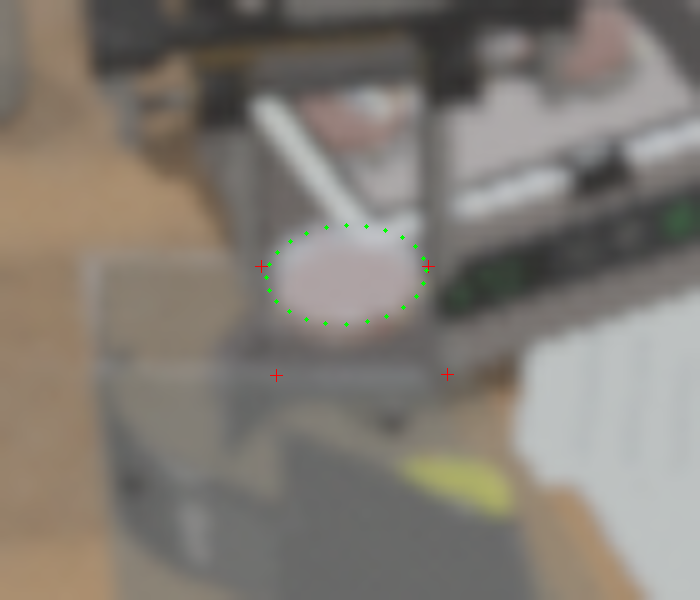

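Call:
send_rows --deltas '[{"rotation":[0,0,0],"travel":[0.006,0,0],"gripper":0.6},{"rotation":[0,0,0],"travel":[0.005,0,0],"gripper":0.6},{"rotation":[0,0,0],"travel":[0.003,0,0],"gripper":0.6},{"rotation":[0,0,0],"travel":[0,0,0],"gripper":0.6}]'

```text
time: 7.8
tool_pos: [561.2, 121.0, 220.4]
eef_rot: [0.924, 1.569, 1.026]
ft_force: [0.6, -0.8, -0.4]
opening: 58.6
```

Call:
send_rows --deltas '[{"rotation":[0,0,0],"travel":[0.002,0,0],"gripper":0.6},{"rotation":[0,0,0],"travel":[0.001,0,0],"gripper":0.6},{"rotation":[0,0,0],"travel":[0,0,0],"gripper":0.6}]'

```text
time: 8.1
tool_pos: [561.3, 121.0, 217.3]
eef_rot: [0.809, 1.569, 0.911]
ft_force: [-0.6, -0.1, -0.7]
opening: 58.6
```

```bash
python3 - <<'E'
from h import *
s=env.sense();print(s['tool_pos'],s['ft_force'],s['ft_torque'])
p,d=env.camera('scene')
u0,v0=205,165
g=cv2.resize(p[v0:v0+60,u0:u0+70],None,fx=10,fy=10,interpolation=cv2.INTER_CUBIC)
cv2.imwrite('pics/s7.png',g)
E
```

```text
[561.25670044 120.99356772 217.28841295] [-0.64319029 -0.11883554 -0.73435025] [-0.0159823  -0.0913215   0.03198649]
```

View pics/s7.png

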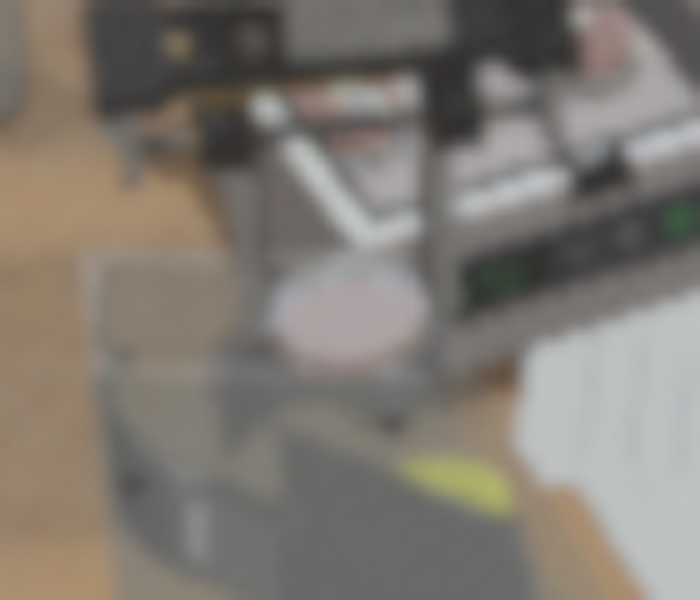

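Call:
send_rows --deltas '[{"rotation":[0,0,0],"travel":[0.002,0,0],"gripper":0.6},{"rotation":[0,0,0],"travel":[0,0,0],"gripper":0.6}]'

```text
time: 8.35
tool_pos: [561.5, 121.0, 215.9]
eef_rot: [0.448, 1.568, 0.55]
ft_force: [-0.3, 0.2, -0.5]
opening: 58.3
```

Call:
send_rows --deltas '[{"rotation":[0,0,0],"travel":[0.001,0,0],"gripper":0.6},{"rotation":[0,0,0],"travel":[0,0,0],"gripper":0.6}]'

```text
time: 8.55
tool_pos: [561.8, 121.1, 215.7]
eef_rot: [0.317, 1.567, 0.419]
ft_force: [-0.4, 0.5, 0.2]
opening: 58.4
```

Call:
send_rows --deltas '[{"rotation":[0,0,0],"travel":[0.002,0,0],"gripper":0.6},{"rotation":[0,0,0],"travel":[0,0,0],"gripper":0.6}]'

```text
time: 8.75
tool_pos: [562.2, 121.2, 214.5]
eef_rot: [0.238, 1.565, 0.341]
ft_force: [-0.1, 1.1, -0.7]
opening: 58.7
```

Call:
send_rows --deltas '[{"rotation":[0,0,0],"travel":[0.002,0,-0.001],"gripper":0.6},{"rotation":[0,0,0],"travel":[0,0,0],"gripper":0.6}]'

```text
time: 8.95
tool_pos: [561.6, 121.1, 213.0]
eef_rot: [0.186, 1.563, 0.288]
ft_force: [-0.1, 0.4, -0.7]
opening: 58.6
```

```bash
python3 - <<'E'
from h import *
s=env.sense();print(s['tool_pos'],s['ft_force'],s['ft_torque']); go([561,121,212],T(5.5))
p,d=env.camera('scene')
u0,v0=205,165
g=cv2.resize(p[v0:v0+60,u0:u0+70],None,fx=10,fy=10,interpolation=cv2.INTER_CUBIC)
cv2.imwrite('pics/s8.png',g)
E
```

```text
[561.63713184 121.11070202 213.02296892] [-0.14426284  0.371715   -0.72001495] [-0.01617555 -0.08629197 -0.01969464]
t 8.95 tcp [561.6 121.1 213. ] total travel tool [ 1.  -0.  -0.7] rot [ 0.4  0.4 -0.1] norm 1.0 0.6
```

View pics/s8.png

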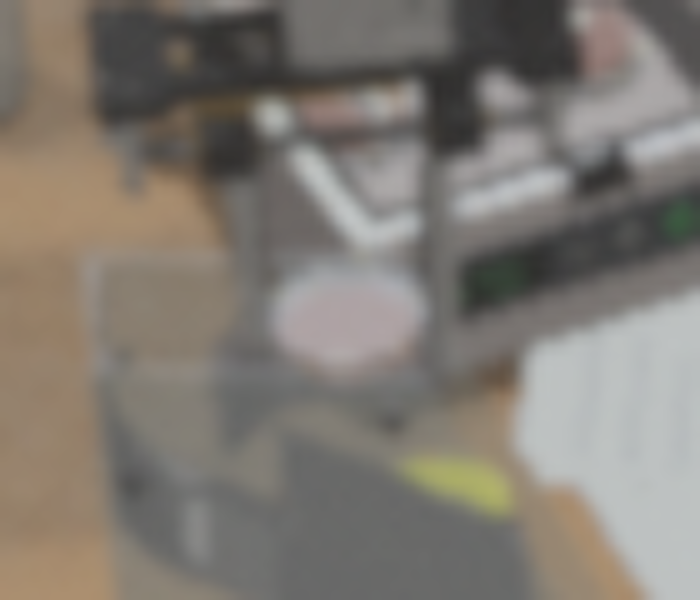

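Call:
send_rows --deltas '[{"rotation":[0,0,0],"travel":[0.0015,0,-0.001],"gripper":0.6},{"rotation":[0,0,0],"travel":[0,0,0],"gripper":0.6}]'

```text
time: 9.2
tool_pos: [561.0, 121.0, 212.0]
eef_rot: [0.161, 1.561, 0.264]
ft_force: [0.5, -0.4, -0.1]
opening: 58.6
```

```bash
python3 - <<'E'
from h import *
s=env.sense();print(s['tool_pos'],s['ft_force'],s['ft_torque'])
p,d=env.camera('scene')
u0,v0=205,165
g=cv2.resize(p[v0:v0+60,u0:u0+70],None,fx=10,fy=10,interpolation=cv2.INTER_CUBIC)
c=np.array([560,119.8,223])
for k in range(0,360,15):
    w=c+30*np.array([np.cos(np.radians(k)),np.sin(np.radians(k)),0]); q=(proj('scene',w)+.5-[u0,v0])*10; cv2.circle(g,tuple(int(k) for k in q),2,(0,255,0),-1)
cv2.imwrite('pics/s9.png',g)
E
```

```text
[561.02981568 121.02692683 212.0046376 ] [ 0.51683451 -0.40066277 -0.14898325] [-0.04879936 -0.11208569  0.03056637]
```

View pics/s9.png

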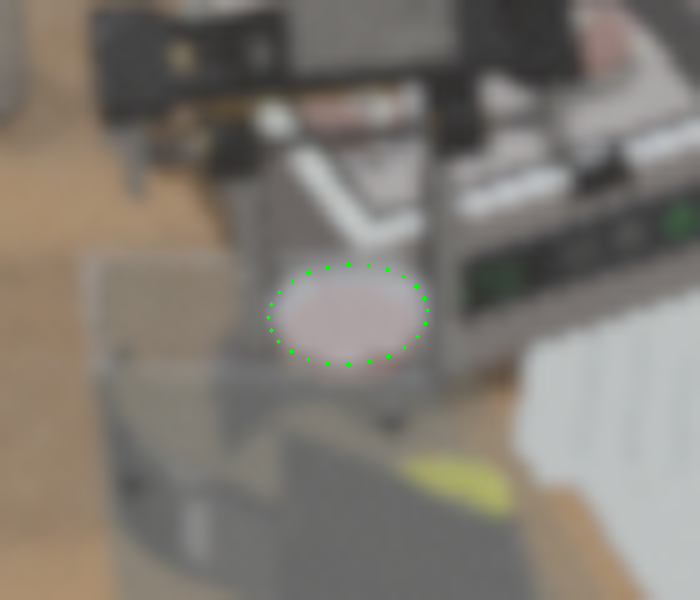

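Call:
send_rows --deltas '[{"rotation":[0,0,0],"travel":[0,0,0],"gripper":0.2},{"rotation":[0,0,0],"travel":[0,0,0],"gripper":-0.3},{"rotation":[0,0,0],"travel":[0,0,0],"gripper":-0.6},{"rotation":[0,0,0],"travel":[0,0,0],"gripper":-0.6}]'

```text
time: 9.65
tool_pos: [560.7, 121.0, 211.2]
eef_rot: [0.193, 1.563, 0.295]
ft_force: [0.5, -0.6, 0.0]
opening: 73.2
```

Call:
send_rows --deltas '[{"rotation":[0,0,0],"travel":[-0.01,0,0],"gripper":-0.6},{"rotation":[0,0,0],"travel":[-0.03,0,0],"gripper":-0.6},{"rotation":[0,0,0],"travel":[-0.03,0,-0.01],"gripper":0},{"rotation":[0,0,0],"travel":[0,0,-0.03],"gripper":1},{"rotation":[0,0,0],"travel":[0,0,-0.03],"gripper":1},{"rotation":[0,0,0],"travel":[0,0,0],"gripper":1}]'

```text
time: 10.25
tool_pos: [488.3, 113.4, 286.2]
eef_rot: [0.202, 1.563, 0.305]
ft_force: [-0.0, -0.5, 0.3]
opening: 46.9
```

```bash
python3 - <<'E'
from h import *
s=env.sense();print(s['opening'],s['ft_force'])
go([490,113,250],T(5.5))
p,d=env.camera('scene')
u0,v0=205,165
g=cv2.resize(p[v0:v0+60,u0:u0+70],None,fx=10,fy=10,interpolation=cv2.INTER_CUBIC)
c=np.array([560,119.8,223])
for k in range(0,360,15):
    w=c+30*np.array([np.cos(np.radians(k)),np.sin(np.radians(k)),0]); q=(proj('scene',w)+.5-[u0,v0])*10; cv2.circle(g,tuple(int(k) for k in q),2,(0,255,0),-1)
cv2.imwrite('pics/s10.png',g)
E
```

```text
46.899863064149 [-0.0285034  -0.51199307  0.25028408]
t 10.25 tcp [488.3 113.4 286.2] total travel tool [36.2 -0.6  1.4] rot [ 0.4  0.4 -0.1] norm 36.0 0.6
```

View pics/s10.png

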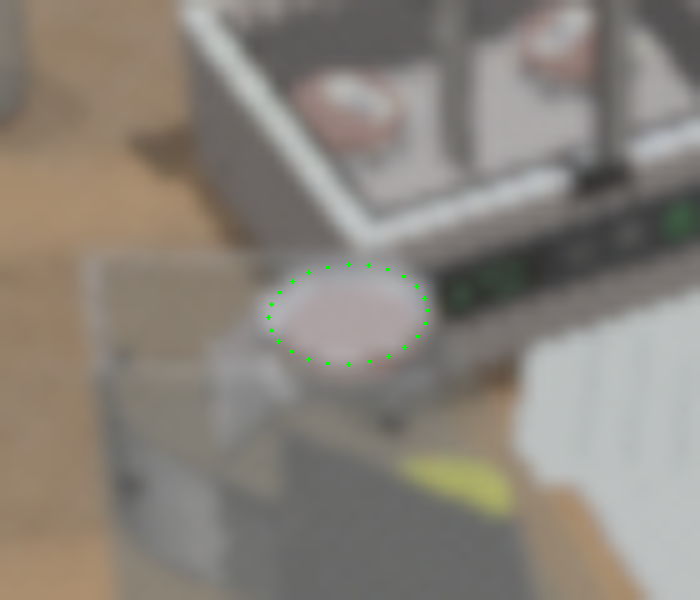

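Call:
send_rows --deltas '[{"rotation":[0,0,0],"travel":[0.02,0,0],"gripper":1},{"rotation":[0,0,0],"travel":[0.02,0,0],"gripper":1},{"rotation":[0,0,0],"travel":[0.02,0,0],"gripper":1},{"rotation":[0,0,0],"travel":[0.01,0,0.001],"gripper":1},{"rotation":[0,0,0],"travel":[0,0,0],"gripper":1},{"rotation":[0,0,0],"travel":[0,0,0],"gripper":1}]'

```text
time: 10.9
tool_pos: [494.8, 114.0, 216.4]
eef_rot: [0.149, 1.56, 0.251]
ft_force: [0.7, 0.4, -0.4]
opening: 0.3
```

```bash
python3 - <<'E'
from h import *
print(env.sense()['opening']);go([545,118.6,213],T(5.5))
E
```

```text
0.27043368467049655
t 10.9 tcp [494.8 114.  216.4] total travel tool [ 4.  -0.5 50.3] rot [ 0.3  0.6 -0.1] norm 50.0 0.7
```

Call:
send_rows --deltas '[{"rotation":[0,0.5,0],"travel":[0.003,0,0.008],"gripper":1},{"rotation":[0,0,0],"travel":[0,0,0.008],"gripper":1},{"rotation":[0,0,0],"travel":[0,0,0.008],"gripper":1},{"rotation":[0,0,0],"travel":[0,0,0.008],"gripper":1},{"rotation":[0,0,0],"travel":[0,0,0.008],"gripper":1}]'

```text
time: 11.4
tool_pos: [539.1, 118.6, 216.1]
eef_rot: [0.336, 1.565, 0.438]
ft_force: [-0.1, 0.9, -0.1]
opening: 0.3
```

```bash
python3 - <<'E'
from h import *
s=env.sense();print(s['tool_pos'],s['ft_force']);
p,d=env.camera('scene')
u0,v0=205,165
g=cv2.resize(p[v0:v0+60,u0:u0+70],None,fx=10,fy=10,interpolation=cv2.INTER_CUBIC)
cv2.imwrite('pics/s11.png',g)
E
```

```text
[539.0531586  118.56848661 216.06097214] [-0.07562058  0.87236143 -0.10682801]
```

View pics/s11.png

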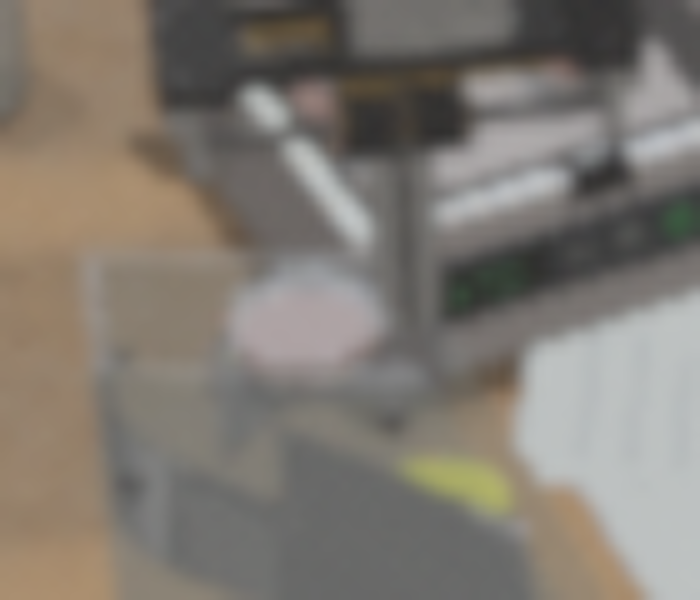

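Call:
send_rows --deltas '[{"rotation":[0,0,0],"travel":[0,0,0.005],"gripper":1},{"rotation":[0,0,0],"travel":[0,0,0.005],"gripper":1},{"rotation":[0,0,0],"travel":[0,0,0.004],"gripper":1}]'

```text
time: 11.75
tool_pos: [554.8, 120.1, 215.8]
eef_rot: [0.347, 1.565, 0.448]
ft_force: [-0.4, 0.5, -0.4]
opening: 0.6
```

```bash
python3 - <<'E'
from h import *
s=env.sense();print(s['tool_pos'],s['ft_force']);
p,d=env.camera('scene')
u0,v0=205,165
g=cv2.resize(p[v0:v0+60,u0:u0+70],None,fx=10,fy=10,interpolation=cv2.INTER_CUBIC)
cv2.imwrite('pics/s12.png',g)
E
```

```text
[554.84146    120.0972799  215.84517374] [-0.41129641  0.48515093 -0.39382058]
```

View pics/s12.png

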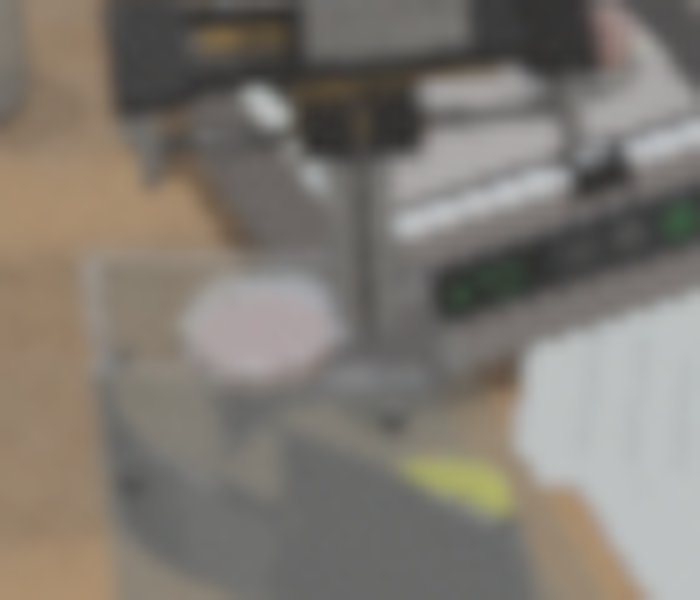

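Call:
send_rows --deltas '[{"rotation":[0,0,0],"travel":[0,0,0.002],"gripper":1},{"rotation":[0,0,0],"travel":[0,0,0],"gripper":1},{"rotation":[0,0,0],"travel":[0,0,0],"gripper":1}]'

```text
time: 12.1
tool_pos: [557.3, 120.4, 215.8]
eef_rot: [0.357, 1.566, 0.459]
ft_force: [0.4, -0.6, -0.2]
opening: 0.6
```

```bash
python3 - <<'E'
from h import *
s=env.sense();print(s['tool_pos'],s['ft_force']);
p,d=env.camera('scene')
crop('s',p,195,165,305,245,7,'s13')
E
```

```text
[557.2663066  120.37888775 215.79676349] [ 0.38144901 -0.55694761 -0.24941792]
```

View pics/s13.png

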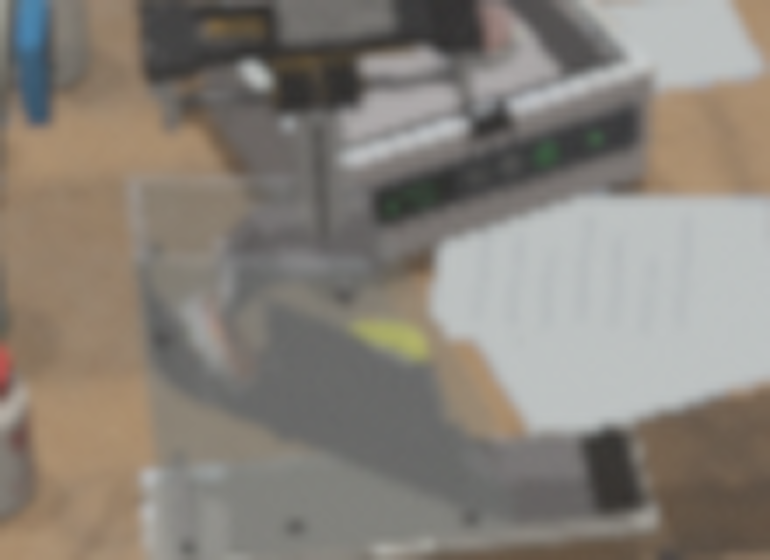

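Call:
send_rows --deltas '[{"rotation":[0,0,0],"travel":[-0.02,0,0],"gripper":1},{"rotation":[0,0,0],"travel":[-0.04,0,0],"gripper":1},{"rotation":[0,0,0],"travel":[-0.03,0,0],"gripper":1},{"rotation":[0,0,0],"travel":[0,0,0],"gripper":0},{"rotation":[0,0,0],"travel":[0,0,0],"gripper":-1},{"rotation":[0,0,0],"travel":[0,0,0],"gripper":-1},{"rotation":[0,0,0],"travel":[0,0,0],"gripper":-1},{"rotation":[0,0,0],"travel":[0,0,0],"gripper":-1}]'

```text
time: 12.95
tool_pos: [555.1, 119.9, 305.4]
eef_rot: [2.067, 1.569, 2.169]
ft_force: [-0.0, -0.3, -0.4]
opening: 36.8
```

```bash
python3 - <<'E'
from h import *
s=env.sense();print(s['tool_pos'],s['ft_force']);
p,d=env.camera('scene');np.savez('pics/s14.npz',p=p,d=d)
crop('s',p,195,165,305,245,7,'s14')
p,d=env.camera('top');np.savez('pics/t14.npz',p=p,d=d)
crop('s',p,190,160,260,230,8,'t14')
E
```

```text
[555.10492991 119.93302892 305.35417693] [-0.0244292  -0.29594925 -0.41432235]
```

View pics/s14.png

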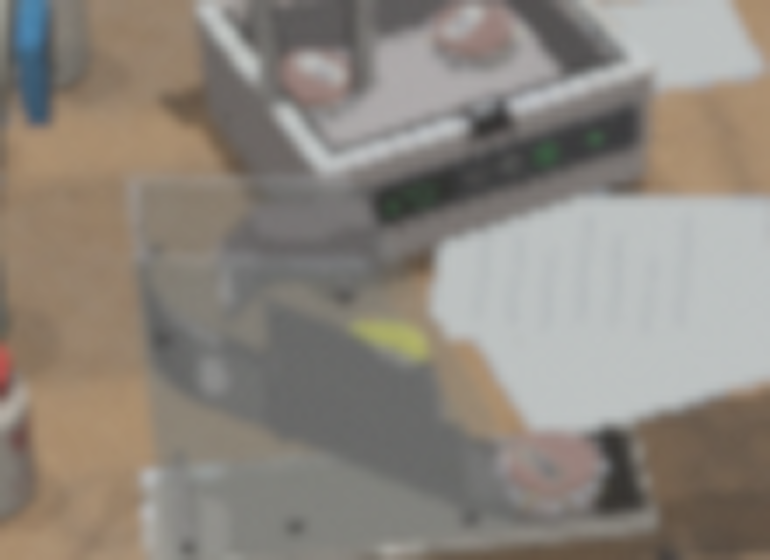

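View pics/t14.png

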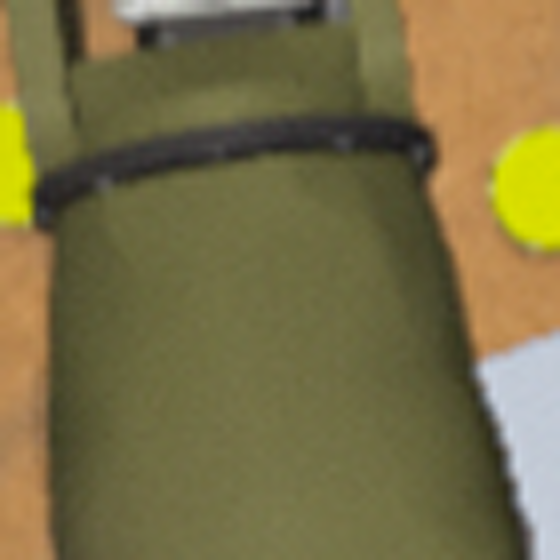

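```bash
python3 - <<'E'
from h import *
p=np.load('pics/s14.npz')['p']; d=np.load('pics/s14.npz')['d']
u0,v0=255,215
g=cv2.resize(p[v0:v0+35,u0:u0+45],None,fx=16,fy=16,interpolation=cv2.INTER_CUBIC)
c=onz('scene',195+552/7-.4,165+468/7-.4,23);print(c)
C=cloud('scene',d);print(C[231,273],C[231,272])
a=np.radians(5.5); L=(c-[560.1,120.1,0])[:2]; print('in chute frame from deck',L@[np.cos(a),np.sin(a)],L@[-np.sin(a),np.cos(a)])
def ring(c,r,z,col):
  for k in range(0,360,12):
    q=(proj('scene',[c[0]+r*np.cos(np.radians(k)),c[1]+r*np.sin(np.radians(k)),z])+.5-[u0,v0])*16; cv2.circle(g,tuple(int(x) for x in q),2,col,-1)
ring(c,30,23,(0,255,0)); ring(c,27,29,(255,0,0))
cv2.imwrite('pics/s15.png',g)
E
```

```text
[431.60714499 109.7988647   23.        ]
[433.74942321 116.34968768  31.74267858] [438.17742883 125.24466914  40.2724979 ]
in chute frame from deck -128.8886194620525 2.0617834640729202
```

View pics/s15.png

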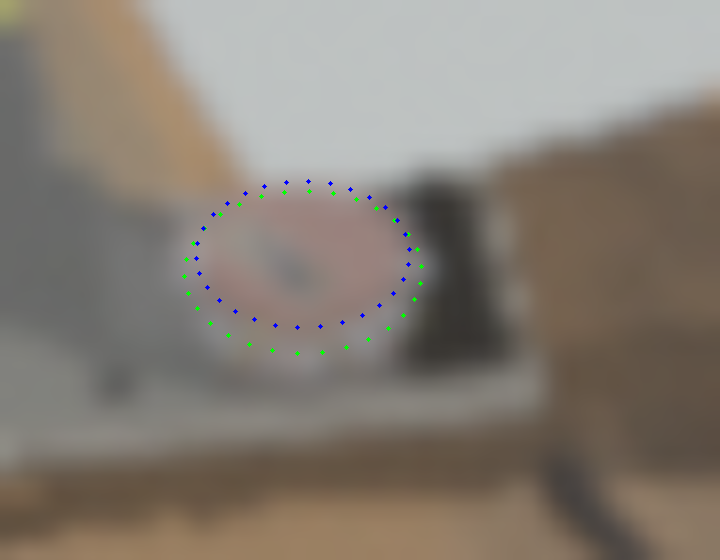

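Call:
send_rows --deltas '[{"rotation":[0,0,0],"travel":[0,0.001,-0.031],"gripper":-1},{"rotation":[0,0,0],"travel":[0,0.001,-0.031],"gripper":-1},{"rotation":[0,0,0],"travel":[0,0.001,-0.031],"gripper":-1},{"rotation":[-8,0,0],"travel":[0,0,-0.025],"gripper":-1},{"rotation":[-8,0,0],"travel":[0,0,0],"gripper":-1},{"rotation":[-8,0,0],"travel":[0,0,0],"gripper":-1},{"rotation":[-8,0,0],"travel":[0,0,0],"gripper":-1},{"rotation":[-8,0,0],"travel":[0,0,0],"gripper":-1},{"rotation":[-8,0,0],"travel":[0,0,0],"gripper":-1},{"rotation":[-8,0,0],"travel":[0,0,0],"gripper":-1}]'

```text
time: 14.05
tool_pos: [431.8, 110.4, 302.8]
eef_rot: [1.774, 1.567, 2.889]
ft_force: [-0.3, -0.4, 0.2]
opening: 93.8
```

Call:
send_rows --deltas '[{"rotation":[-8,0,0],"travel":[0.02,0,0],"gripper":-1},{"rotation":[-8,0,0],"travel":[0.03,0,0],"gripper":-1},{"rotation":[-8,0,0],"travel":[0.03,0,0],"gripper":-1},{"rotation":[0,0,0],"travel":[0,0,0],"gripper":-1}]'

```text
time: 14.45
tool_pos: [431.6, 110.5, 220.6]
eef_rot: [1.13, 1.568, 2.684]
ft_force: [0.8, -0.9, 0.4]
opening: 93.8
```

```bash
python3 - <<'E'
from h import *
go([431.7,111,80],T(95.5))
E
```

```text
t 14.45 tcp [431.6 110.5 220.6] total travel tool [140.6  -0.5   0.4] rot [-6.5  0.1 -0.1] norm 141.0 6.5
```

Call:
send_rows --deltas '[{"rotation":[-6,0,0],"travel":[0.03,0,0],"gripper":-1},{"rotation":[0,0,0],"travel":[0.035,0,0],"gripper":-1},{"rotation":[0,0,0],"travel":[0.035,0,0],"gripper":-1},{"rotation":[0,0,0],"travel":[0.03,0,0],"gripper":-1},{"rotation":[0,0,0],"travel":[0,0,0],"gripper":-1}]'

```text
time: 14.95
tool_pos: [434.9, 111.3, 93.3]
eef_rot: [-1.164, 1.565, 0.476]
ft_force: [-0.0, -0.6, 0.8]
opening: 94.1
```

```bash
python3 - <<'E'
from h import *
go([431.7,111,17],T(95.5))
p,d=env.camera('scene')
crop('s',p,225,185,305,245,9,'s16')
E
```

```text
t 14.95 tcp [434.9 111.3  93.3] total travel tool [76.2  3.6 -0.3] rot [-1.5  0.1  0.3] norm 76.0 1.5
```

View pics/s16.png

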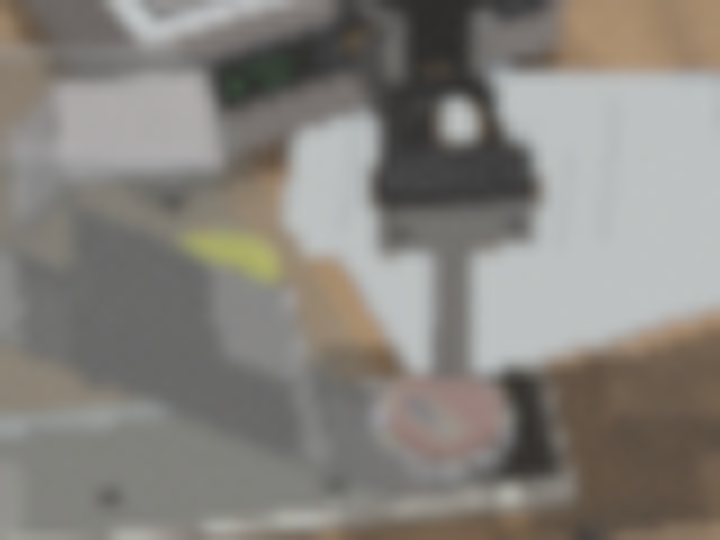

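```bash
python3 - <<'E'
from h import *
for y in (111+53,111-53): print((proj('scene',[433,y,93.3])+.5-[225,185])*9)
E
```

```text
[443.11411268 389.12484291]
[430.04744786 229.31850445]
```

Call:
send_rows --deltas '[{"rotation":[-1,0,0],"travel":[0.02,0.003,0],"gripper":-1},{"rotation":[0,0,0],"travel":[0.02,0,0],"gripper":-1},{"rotation":[0,0,0],"travel":[0.01,0,0],"gripper":-1},{"rotation":[0,0,0],"travel":[0,0,0],"gripper":-1}]'

```text
time: 15.4
tool_pos: [439.2, 112.5, 53.0]
eef_rot: [-1.397, 1.55, 0.254]
ft_force: [-0.7, -0.7, -0.0]
opening: 93.7
```

```bash
python3 - <<'E'
from h import *
go([431.7,111,17],T(95.5))
p,d=env.camera('scene')
crop('s',p,225,185,305,245,9,'s17')
E
```

```text
t 15.4 tcp [439.2 112.5  53. ] total travel tool [35.9  8.3 -1. ] rot [-0.9  0.2  1.1] norm 37.0 1.5
```

View pics/s17.png

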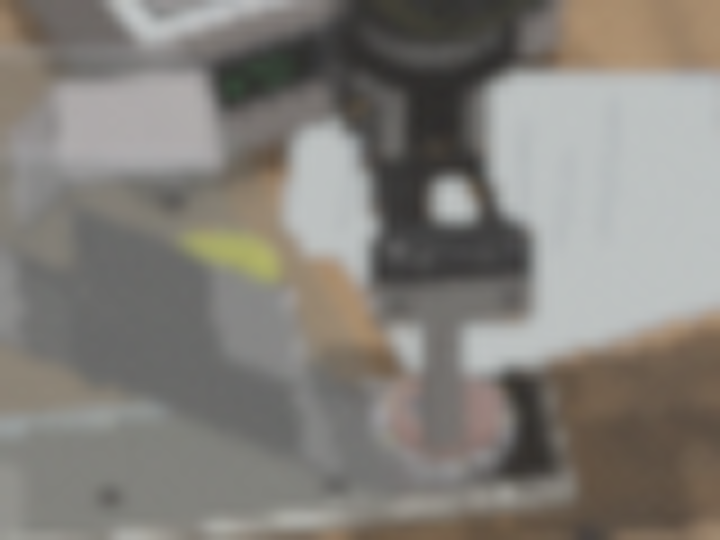

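Call:
send_rows --deltas '[{"rotation":[-0.9,0.2,1.1],"travel":[0.01,0.008,-0.001],"gripper":-1},{"rotation":[0,0,0],"travel":[0.01,0,0],"gripper":-1},{"rotation":[0,0,0],"travel":[0,0,0],"gripper":-1}]'

```text
time: 15.75
tool_pos: [432.7, 111.1, 34.7]
eef_rot: [-1.583, 1.567, 0.085]
ft_force: [-0.6, 0.3, 0.2]
opening: 93.8
```

```bash
python3 - <<'E'
from h import *
go([431.7,111,17],T(95.5))
E
```

```text
t 15.75 tcp [432.7 111.1  34.7] total travel tool [17.7  1.1 -0. ] rot [ 0.  -0.   0.2] norm 18.0 0.2
```

Call:
send_rows --deltas '[{"rotation":[0,0,0.3],"travel":[0.007,0.002,0],"gripper":-1},{"rotation":[0,0,0.2],"travel":[0.005,0.001,0],"gripper":-1},{"rotation":[0,0,0],"travel":[0.003,0,0],"gripper":-1},{"rotation":[0,0,0],"travel":[0,0,0],"gripper":-1}]'

```text
time: 16.15
tool_pos: [429.5, 110.8, 18.4]
eef_rot: [1.588, 1.565, -3.027]
ft_force: [0.2, 0.2, -0.6]
opening: 94.2
```

```bash
python3 - <<'E'
from h import *
go([431.7,111,17],T(95.5));print(env.sense()['ft_force'])
p,d=env.camera('scene')
crop('s',p,235,195,305,245,10,'s18')
E
```

```text
t 16.15 tcp [429.5 110.8  18.4] total travel tool [ 1.4 -2.2 -0. ] rot [ 0.  -0.  -0.3] norm 3.0 0.3
[ 0.18027441  0.2207665  -0.60158001]
```

View pics/s18.png

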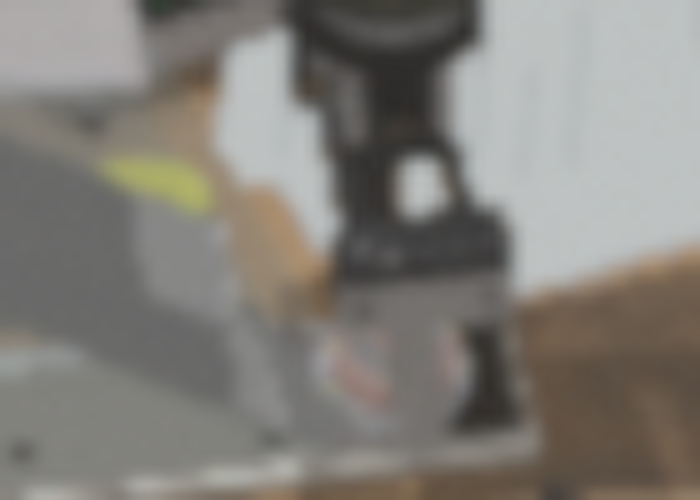

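Call:
send_rows --deltas '[{"rotation":[0,0,0],"travel":[0.001,-0.003,0],"gripper":-1},{"rotation":[0,0,0],"travel":[0,0,0],"gripper":0.6},{"rotation":[0,0,0],"travel":[0,0,0],"gripper":0.6},{"rotation":[0,0,0],"travel":[0,0,0],"gripper":0.6},{"rotation":[0,0,0],"travel":[0,0,0],"gripper":0.6},{"rotation":[0,0,0],"travel":[0,0,0],"gripper":0.6},{"rotation":[0,0,0],"travel":[0,0,0],"gripper":0.6}]' --newtons 12

```text
time: 16.9
tool_pos: [433.3, 111.2, 18.1]
eef_rot: [1.569, 1.567, -3.047]
ft_force: [0.4, 0.6, 0.0]
opening: 58.7
```

```bash
python3 - <<'E'
from h import *
go([431.7,111,17],T(95.5));print(env.sense()['ft_force'])
E
```

```text
t 16.9 tcp [433.3 111.2  18.1] total travel tool [ 1.1  1.6 -0.1] rot [ 0.   0.  -0.2] norm 2.0 0.2
[0.37671328 0.61551067 0.01227992]
```

Call:
send_rows --deltas '[{"rotation":[0,0,0],"travel":[-0.015,0,0],"gripper":0.6},{"rotation":[0,0,0],"travel":[-0.03,0,0],"gripper":0.6},{"rotation":[0,0,0],"travel":[-0.04,0,0],"gripper":0.6},{"rotation":[0,0,0],"travel":[-0.04,0,0],"gripper":0.6},{"rotation":[0,0,0],"travel":[-0.04,0,0],"gripper":0.6},{"rotation":[0,0,0],"travel":[-0.02,0,0],"gripper":0.6},{"rotation":[0,0,0],"travel":[0,0,0],"gripper":0.6}]'

```text
time: 17.6
tool_pos: [432.9, 111.1, 209.6]
eef_rot: [1.601, 1.564, -3.015]
ft_force: [0.2, -0.3, -0.7]
opening: 58.6
```

```bash
python3 - <<'E'
from h import *
go([480,-181,200],T(25))
p,d=env.camera('scene')
crop('s',p,225,165,305,225,9,'s19')
E
```

```text
t 17.6 tcp [432.9 111.1 209.6] total travel tool [   9.5  -18.9 -295.2] rot [70.5 -0.3 -0.3] norm 296.0 70.5
```

View pics/s19.png

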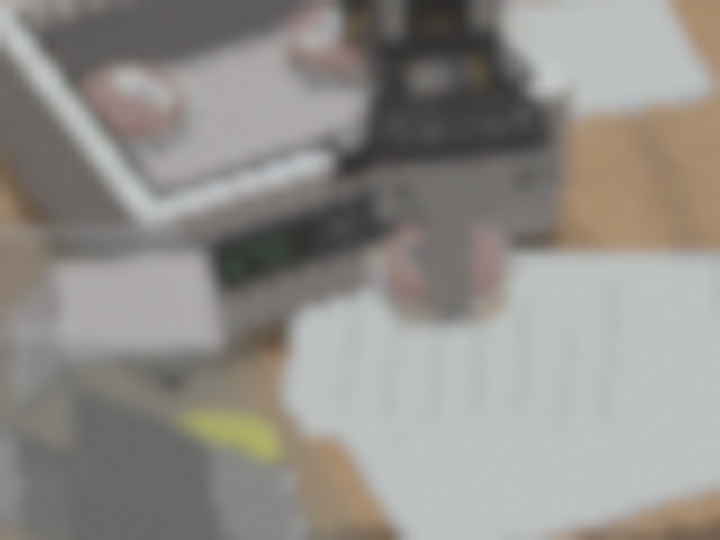

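Call:
send_rows --deltas '[{"rotation":[0,0,0],"travel":[0,-0.003,-0.03],"gripper":0.6},{"rotation":[0,0,0],"travel":[0,-0.003,-0.04],"gripper":0.6},{"rotation":[0,0,0],"travel":[0,-0.003,-0.04],"gripper":0.6},{"rotation":[0,0,0],"travel":[0,-0.003,-0.04],"gripper":0.6},{"rotation":[0,0,0],"travel":[0,-0.002,-0.04],"gripper":0.6},{"rotation":[0,0,0],"travel":[0,-0.002,-0.04],"gripper":0.6},{"rotation":[0,0,0],"travel":[0,-0.002,-0.03],"gripper":0.6},{"rotation":[0,0,0],"travel":[0,0,-0.02],"gripper":0.6},{"rotation":[0,0,0],"travel":[0,0,0],"gripper":0.6}]'

```text
time: 18.55
tool_pos: [473.6, -175.5, 191.0]
eef_rot: [1.319, 1.541, 2.989]
ft_force: [0.4, -0.6, -0.2]
opening: 58.6
```

Call:
send_rows --deltas '[{"rotation":[7.8,0,0],"travel":[0,0,0],"gripper":0.6},{"rotation":[7.8,0,0],"travel":[0,0,0],"gripper":0.6},{"rotation":[7.8,0,0],"travel":[0,0,0],"gripper":0.6},{"rotation":[7.8,0,0],"travel":[0,0,0],"gripper":0.6},{"rotation":[7.8,0,0],"travel":[0,0,0],"gripper":0.6},{"rotation":[7.8,0,0],"travel":[0,0,0],"gripper":0.6},{"rotation":[7.8,0,0],"travel":[0,0,0],"gripper":0.6},{"rotation":[7.8,0,0],"travel":[0,0,0],"gripper":0.6},{"rotation":[0,0,0],"travel":[0,0,0],"gripper":0.6}]'

```text
time: 19.45
tool_pos: [469.0, -166.5, 177.8]
eef_rot: [2.321, 1.522, 2.862]
ft_force: [-0.0, -0.9, -0.9]
opening: 58.4
```

```bash
python3 - <<'E'
from h import *
go([480,-181,150],T(25))
E
```

```text
t 19.45 tcp [ 469.  -166.5  177.8] total travel tool [ 27.  -19.1   2.8] rot [ 6.  -2.  -1.9] norm 33.0 6.6
```

Call:
send_rows --deltas '[{"rotation":[6,-2,-1.9],"travel":[0.01,-0.01,0.002],"gripper":0.6},{"rotation":[0,0,0],"travel":[0.01,-0.009,0.001],"gripper":0.6},{"rotation":[0,0,0],"travel":[0,0,0],"gripper":0.6}]'

```text
time: 19.75
tool_pos: [479.8, -180.1, 154.5]
eef_rot: [2.091, 1.567, 2.54]
ft_force: [0.1, 0.1, 0.4]
opening: 59.0
```

```bash
python3 - <<'E'
from h import *
go([480,-181,49],T(25))
p,d=env.camera('scene')
crop('s',p,215,135,305,200,8,'s20')
E
```

```text
t 19.75 tcp [ 479.8 -180.1  154.5] total travel tool [ 1.055e+02 -1.200e+00 -1.000e-01] rot [ 0.7 -0.1 -0.2] norm 105.0 0.7
```

View pics/s20.png

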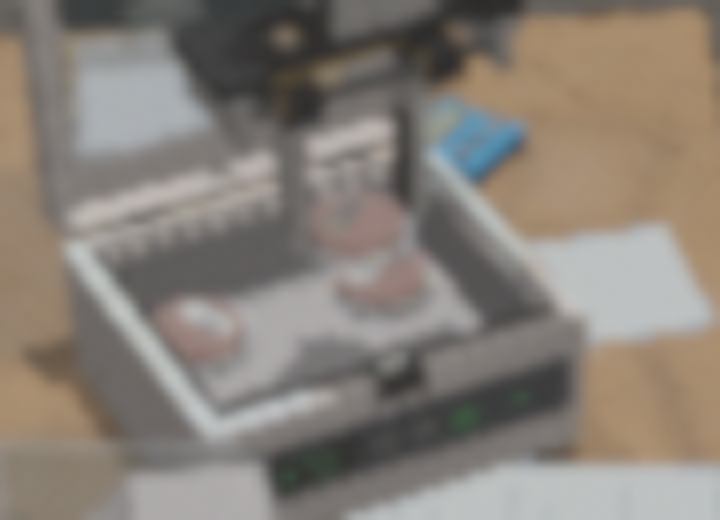

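Call:
send_rows --deltas '[{"rotation":[0.7,0,0],"travel":[0.02,-0.001,0],"gripper":0.6},{"rotation":[0,0,0],"travel":[0.02,0,0],"gripper":0.6},{"rotation":[0,0,0],"travel":[0.02,0,0],"gripper":0.6},{"rotation":[0,0,0],"travel":[0.01,0,0],"gripper":0.6},{"rotation":[0,0,0],"travel":[0,0,0],"gripper":0.6}]'

```text
time: 20.3
tool_pos: [480.7, -179.9, 84.0]
eef_rot: [2.19, 1.566, 2.641]
ft_force: [-0.5, -0.1, 0.2]
opening: 59.0
```

```bash
python3 - <<'E'
from h import *
go([480,-181,49],T(25))
E
```

```text
t 20.3 tcp [ 480.7 -179.9   84. ] total travel tool [35.  -0.9 -1. ] rot [ 0.8 -0.2 -0.2] norm 35.0 0.9
```

Call:
send_rows --deltas '[{"rotation":[0,-0.2,-0.2],"travel":[0.01,0,0],"gripper":0.6},{"rotation":[0,0,0],"travel":[0.01,0,0],"gripper":0.6},{"rotation":[0,0,0],"travel":[0.008,0,0],"gripper":0.6},{"rotation":[0,0,0],"travel":[0,0,0],"gripper":0.6}]'

```text
time: 20.7
tool_pos: [481.6, -180.1, 55.7]
eef_rot: [-0.584, 1.568, -0.131]
ft_force: [0.6, 0.4, 0.1]
opening: 58.6
```

```bash
python3 - <<'E'
from h import *
go([480,-181,49],T(25));print(env.sense()['ft_force'])
E
```

```text
t 20.7 tcp [ 481.6 -180.1   55.7] total travel tool [ 6.7 -0.1 -1.8] rot [1.  0.1 0.1] norm 7.0 1.0
[0.56023532 0.44053646 0.11404576]
```

Call:
send_rows --deltas '[{"rotation":[0,0,0],"travel":[0.003,0,0],"gripper":0.6},{"rotation":[0,0,0],"travel":[0.002,0,0],"gripper":0.6},{"rotation":[0,0,0],"travel":[0,0,0],"gripper":0.6}]'

```text
time: 21.0
tool_pos: [481.9, -180.2, 50.7]
eef_rot: [-0.631, 1.567, -0.178]
ft_force: [-0.6, 0.2, -1.0]
opening: 59.0
```

```bash
python3 - <<'E'
from h import *
go([480,-181,49],T(25));print(env.sense()['ft_force'])
p,d=env.camera('scene')
crop('s',p,215,135,305,200,8,'s21')
E
```

```text
t 21.0 tcp [ 481.9 -180.2   50.7] total travel tool [ 1.7  0.1 -2. ] rot [1.  0.2 0.1] norm 3.0 1.0
[-0.5706406   0.23150325 -0.99964005]
```

View pics/s21.png

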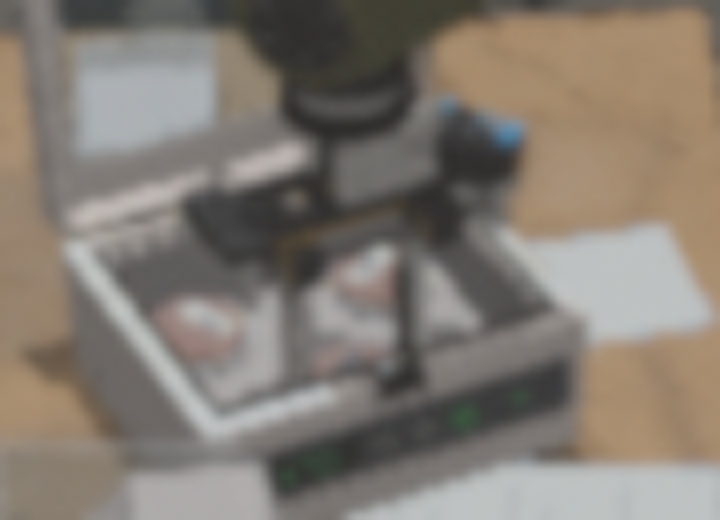

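Down 1.5 mm more, then release and rise.

Call:
send_rows --deltas '[{"rotation":[0,0,0],"travel":[0.002,0,0],"gripper":0.6},{"rotation":[0,0,0],"travel":[0,0,0],"gripper":0.6},{"rotation":[0,0,0],"travel":[0,0,0],"gripper":0.2},{"rotation":[0,0,0],"travel":[0,0,0],"gripper":-0.2},{"rotation":[0,0,0],"travel":[0,0,0],"gripper":-0.6},{"rotation":[0,0,0],"travel":[0,0,0],"gripper":-0.6},{"rotation":[0,0,0],"travel":[0,0,0],"gripper":-0.6}]'

```text
time: 21.75
tool_pos: [482.3, -180.4, 49.4]
eef_rot: [-0.707, 1.566, -0.253]
ft_force: [-0.3, 0.2, 0.7]
opening: 75.0
```

Call:
send_rows --deltas '[{"rotation":[0,0,0],"travel":[-0.01,0,0],"gripper":-0.6},{"rotation":[0,0,0],"travel":[-0.03,0,0],"gripper":-0.6},{"rotation":[0,0,0],"travel":[-0.04,0,0],"gripper":-0.6},{"rotation":[0,0,0],"travel":[-0.04,0,0],"gripper":-0.6},{"rotation":[0,0,0],"travel":[-0.04,0,0],"gripper":-0.6},{"rotation":[0,0,0],"travel":[0,0,0],"gripper":0}]'

```text
time: 22.35
tool_pos: [480.7, -179.9, 218.7]
eef_rot: [-0.69, 1.567, -0.236]
ft_force: [0.4, -0.3, -0.3]
opening: 70.3
```

```bash
python3 - <<'E'
from h import *
go([480,-181,200],T(25))
p,d=env.camera('scene');np.savez('pics/s22.npz',p=p,d=d)
crop('s',p,215,135,305,200,8,'s22')
E
```

```text
t 22.35 tcp [ 480.7 -179.9  218.7] total travel tool [18.7 -0.7 -1.2] rot [1.  0.2 0.2] norm 19.0 1.0
```

View pics/s22.png

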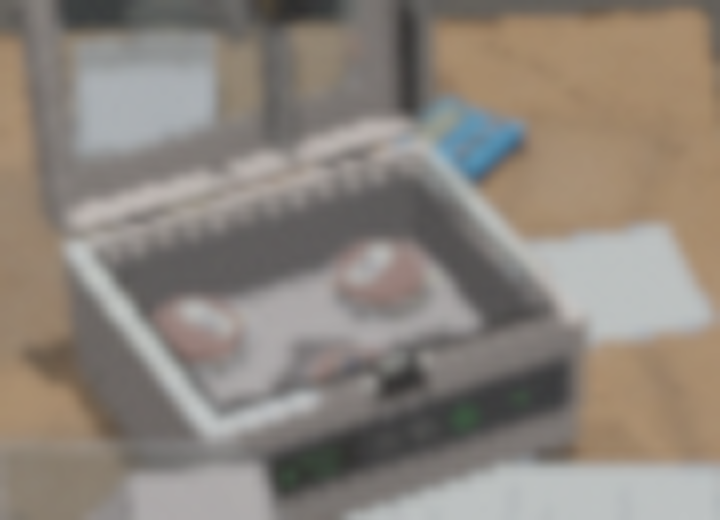

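```bash
python3 - <<'E'
from h import *
t=np.load('pics/top0.npz'); C=cloud('top',t['d'])
x=np.array([np.cos(np.radians(-65)),np.sin(np.radians(-65))]); y=np.array([-x[1],x[0]])
o=np.array([495,-212]); q=C[...,:2]-o; X=q@x; Y=q@y
m=(t['d']>0)&(X>155)&(X<300)&(abs(Y)<160)
Z=C[...,2]
for a in range(155,300,20):
  print(a,[int(Z[m&(X>=a)&(X<a+20)&(Y>=b)&(Y<b+40)].max(initial=-1)) for b in range(-160,160,40)])
def wp(X,z,Yi=0): w=o+X*x+Yi*y; return [w[0],w[1],z]
for w in (wp(60,370),wp(198,370),wp(198,267)): print(np.round(w,1),np.hypot(*w[:2]))
go(wp(198,370),T(25))
E
```

```text
155 [5, -1, -1, -1, -1, -1, -1, 595]
175 [6, -1, -1, -1, -1, -1, -1, 93]
195 [17, -1, -1, -1, -1, -1, -1, 117]
215 [16, -1, -1, -1, -1, -1, -1, 114]
235 [4, -1, 72, 74, 73, 72, -1, -1]
255 [3, 4, 73, 77, 73, 66, 2, 1]
275 [72, 4, 72, 74, 77, 2, 5, 651]
295 [19, 1, 72, 72, 72, 4, 2, 722]
[ 520.4 -266.4  370. ] 584.5759102542713
[ 578.7 -391.4  370. ] 698.6422424987719
[ 578.7 -391.4  267. ] 698.6422424987719
t 22.4 tcp [ 480.  -179.5  216. ] total travel tool [-154.  -233.8   -4. ] rot [1.  0.1 0. ] norm 280.0 1.0
```

Call:
send_rows --deltas '[{"rotation":[0,0,0],"travel":[-0.04,0,0],"gripper":1},{"rotation":[0,0,0],"travel":[-0.04,0,0],"gripper":1},{"rotation":[0,0,0],"travel":[-0.04,0,0],"gripper":1},{"rotation":[0,0,0],"travel":[-0.035,0,0],"gripper":1},{"rotation":[0,0,0],"travel":[-0.003,0,0],"gripper":1},{"rotation":[0,0,0],"travel":[0,0,0],"gripper":1}]'

```text
time: 23.0
tool_pos: [478.1, -178.8, 373.8]
eef_rot: [2.179, 1.561, 2.632]
ft_force: [-0.8, -0.0, 0.3]
opening: 18.9
```

```bash
python3 - <<'E'
from h import *
go([578.7,-391.4,370],T(25)); print(env.sense()['opening'])
p,d=env.camera('top');np.savez('pics/t23.npz',p=p,d=d);crop('t',p,265,115,385,235,5,'t23')
E
```

```text
t 23.0 tcp [ 478.1 -178.8  373.8] total travel tool [   1.8 -235.2   -2.6] rot [ 1.  -0.3 -0.5] norm 235.0 1.1
18.91880423551194
```

View pics/t23.png

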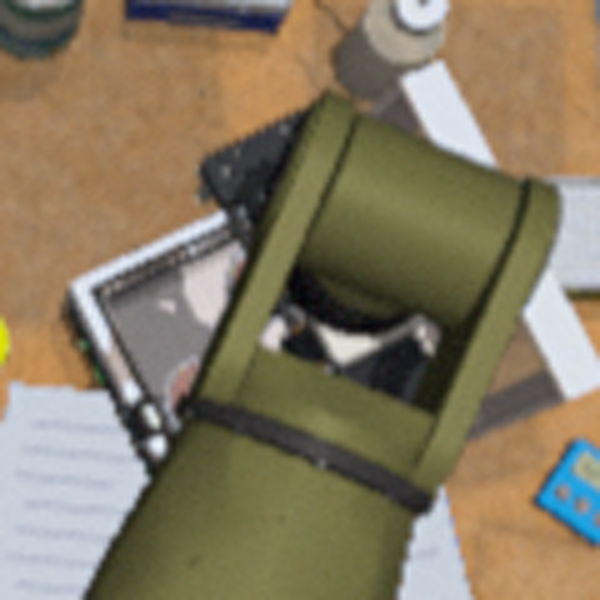

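Call:
send_rows --deltas '[{"rotation":[0.5,-0.3,-0.5],"travel":[0,-0.03,0],"gripper":1},{"rotation":[0.5,0,0],"travel":[0,-0.04,0],"gripper":1},{"rotation":[0,0,0],"travel":[0,-0.04,0],"gripper":1},{"rotation":[0,0,0],"travel":[0,-0.04,0],"gripper":1},{"rotation":[0,0,0],"travel":[0,-0.04,0],"gripper":1},{"rotation":[0,0,0],"travel":[0,-0.03,0],"gripper":1},{"rotation":[0,0,0],"travel":[0,-0.01,0],"gripper":1},{"rotation":[0,0,0],"travel":[0,0,0],"gripper":1}]'

```text
time: 23.85
tool_pos: [578.0, -394.1, 354.4]
eef_rot: [2.111, 1.549, 2.548]
ft_force: [-0.3, -0.0, -0.2]
opening: 0.2
```

```bash
python3 - <<'E'
from h import *
go([578.7,-391.4,267],T(25)); print(env.sense()['opening'])
p,d=env.camera('top');np.savez('pics/t24.npz',p=p,d=d);crop('t',p,265,115,385,235,5,'t24')
E
```

```text
t 23.85 tcp [ 578.  -394.1  354.4] total travel tool [87.4  0.5  2.7] rot [ 0.  -0.7 -1.1] norm 87.0 1.3
0.207541413348918
```

View pics/t24.png

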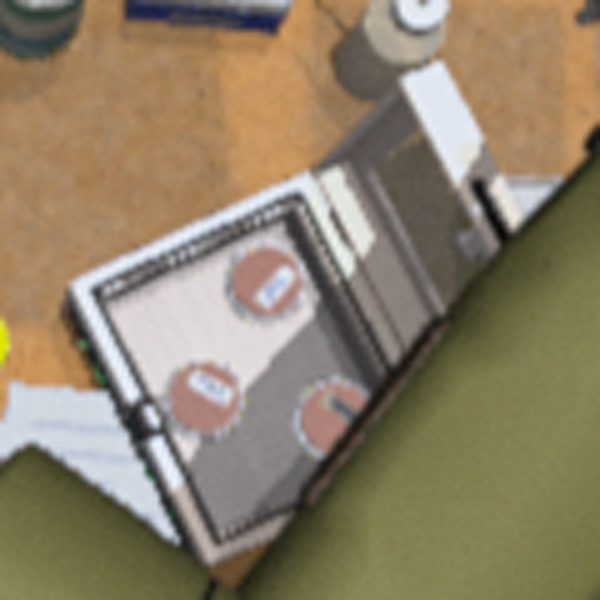

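```bash
python3 - <<'E'
from h import *
f=np.load('pics/t24.npz');C=cloud('top',f['d'])
for u,v in ((350,185),(360,175),(375,165),(335,205),(340,215),(380,150)): print(u,v,C[v,u].round(0))
print(env.sense()['qpos'].round(2))
E
```

```text
350 185 [ 424. -195.  617.]
360 175 [ 447. -220.  614.]
375 165 [ 466. -251.  629.]
335 205 [ 381. -163.  598.]
340 215 [ 356. -168.  619.]
380 150 [ 505. -270.  611.]
[-0.65  0.66  0.67 -0.    1.84 -1.09]
```

Call:
send_rows --deltas '[{"rotation":[0,-0.7,-1.1],"travel":[0.02,0,0.002],"gripper":1},{"rotation":[0,0,0],"travel":[0.025,0,0],"gripper":1},{"rotation":[0,0,0],"travel":[0.02,0,0],"gripper":1},{"rotation":[0,0,0],"travel":[0.01,0,0],"gripper":1},{"rotation":[0,0,0],"travel":[0,0,0],"gripper":1}]'

```text
time: 24.4
tool_pos: [578.2, -387.8, 275.2]
eef_rot: [1.43, 1.569, 1.87]
ft_force: [-0.4, 0.3, 0.7]
opening: 0.4
```

```bash
cat >> h.py <<'E'
XI=np.array([np.cos(np.radians(-65)),np.sin(np.radians(-65))]); YI=np.array([-XI[1],XI[0]]); OI=np.array([495.,-212])
def inc():
    s=env.sense(); q=s['tool_pos'][:2]-OI; M=R.from_euler('xyz',s['eef_rot']).as_matrix()
    print('t',s['time'],'inc x,y,z',(q@XI).round(1),(q@YI).round(1),s['tool_pos'][2].round(1),'F',s['ft_force'].round(1),'Fx_inc',(s['ft_force'][:2]@XI).round(1))
    print('rot err',np.degrees(R.from_matrix(M.T@T(25)).as_rotvec()).round(1))
E
python3 - <<'E'
from h import *
inc()
E
```

```text
t 24.4 inc x,y,z 194.5 1.1 275.2 F [-0.4  0.3  0.7] Fx_inc -0.5
rot err [ 0.2  0.  -0.1]
```

Call:
send_rows --deltas '[{"rotation":[0,0,0],"travel":[0.001,0.015,0],"gripper":1},{"rotation":[0,0,0],"travel":[0.001,0.015,0],"gripper":1},{"rotation":[0,0,0],"travel":[0.001,0.012,0],"gripper":1},{"rotation":[0,0,0],"travel":[0.001,0.012,0],"gripper":1}]'

```text
time: 24.8
tool_pos: [555.0, -337.7, 275.2]
eef_rot: [-0.929, 1.566, -0.489]
ft_force: [1.4, -1.9, 1.8]
opening: 0.4
```

```bash
python3 - <<'E'
from h import *
inc()
p,d=env.camera('scene');crop('s',p,190,90,310,190,6,'s25')
E
```

```text
t 24.8 inc x,y,z 139.3 1.2 275.2 F [ 1.4 -1.9  1.8] Fx_inc 2.3
rot err [0.2 0.2 0.2]
```

View pics/s25.png

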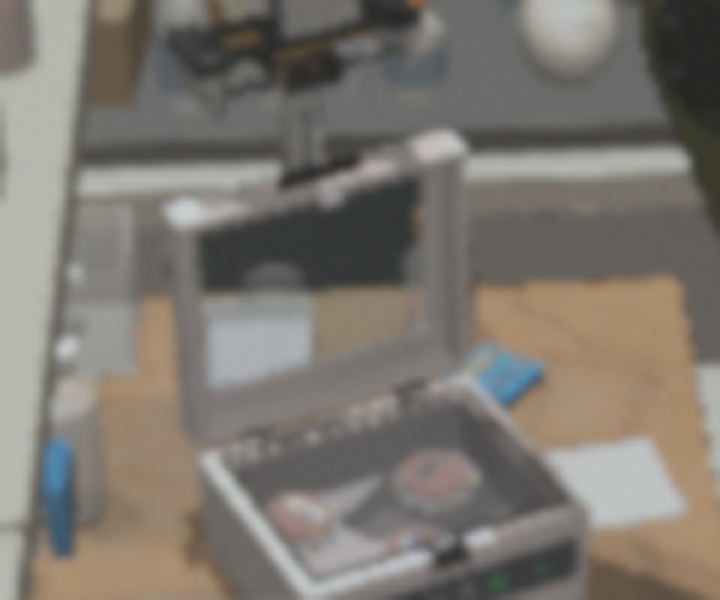

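Call:
send_rows --deltas '[{"rotation":[0,0,0],"travel":[0.002,0.015,0],"gripper":1},{"rotation":[0,0,0],"travel":[0.002,0.015,0],"gripper":1},{"rotation":[0,0,0],"travel":[0.002,0.015,0],"gripper":1},{"rotation":[0,0,0],"travel":[0.003,0.015,0],"gripper":1},{"rotation":[0,0,0],"travel":[0.003,0.015,0],"gripper":1}]'

```text
time: 25.35
tool_pos: [523.5, -268.6, 269.4]
eef_rot: [-1.047, 1.554, -0.607]
ft_force: [0.8, -2.8, -1.3]
opening: 0.9
```

```bash
python3 - <<'E'
from h import *
inc()
p,d=env.camera('scene');crop('s',p,190,90,310,190,6,'s26')
E
```

```text
t 25.35 inc x,y,z 63.4 1.9 269.4 F [ 0.8 -2.8 -1.3] Fx_inc 2.9
rot err [0.2 0.5 0.8]
```

View pics/s26.png

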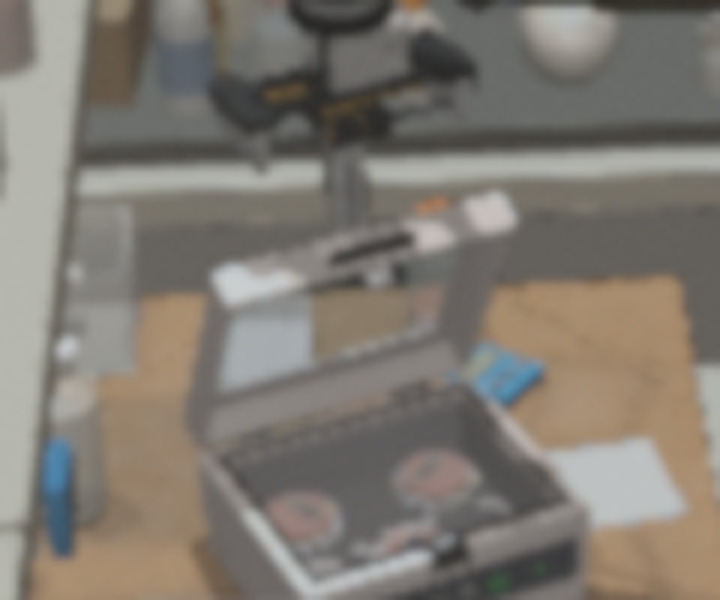

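Call:
send_rows --deltas '[{"rotation":[0,0.5,0.8],"travel":[0.006,0.013,0],"gripper":1},{"rotation":[0,0,0],"travel":[0.006,0.013,0],"gripper":1},{"rotation":[0,0,0],"travel":[0.008,0.013,0],"gripper":1},{"rotation":[0,0,0],"travel":[0.008,0.013,0],"gripper":1}]'

```text
time: 25.8
tool_pos: [502.4, -221.0, 245.6]
eef_rot: [-1.044, 1.563, -0.603]
ft_force: [1.3, -0.2, 0.7]
opening: 0.5
```

```bash
python3 - <<'E'
from h import *
inc()
E
```

```text
t 25.8 inc x,y,z 11.3 2.9 245.6 F [ 1.3 -0.2  0.7] Fx_inc 0.7
rot err [0.2 0.2 0.4]
```

Call:
send_rows --deltas '[{"rotation":[0,0,0.4],"travel":[0.011,0.012,0],"gripper":1},{"rotation":[0,0,0],"travel":[0.011,0.012,0],"gripper":1},{"rotation":[0,0,0],"travel":[0.011,0.011,0],"gripper":1},{"rotation":[0,0,0],"travel":[0.012,0.008,0],"gripper":1}]'

```text
time: 26.2
tool_pos: [485.8, -182.3, 203.7]
eef_rot: [-0.542, 1.562, -0.101]
ft_force: [0.6, -0.5, 1.3]
opening: 0.7
```

```bash
python3 - <<'E'
from h import *
inc()
p,d=env.camera('scene');crop('s',p,190,90,310,190,6,'s27')
E
```

```text
t 26.2 inc x,y,z -30.8 4.2 203.7 F [ 0.6 -0.5  1.3] Fx_inc 0.7
rot err [0.3 0.4 0.3]
```

View pics/s27.png

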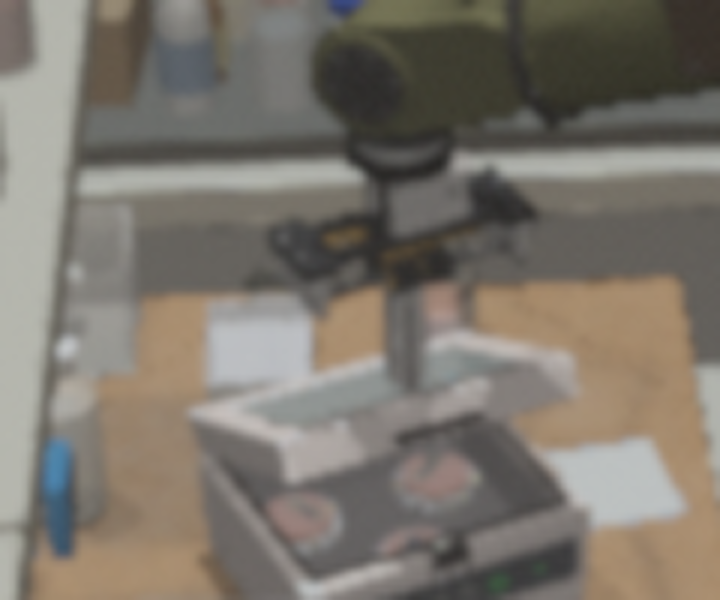

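Call:
send_rows --deltas '[{"rotation":[0,0.3,0.3],"travel":[0.012,0.008,0],"gripper":1},{"rotation":[0,0,0],"travel":[0.012,0.008,0],"gripper":1},{"rotation":[0,0,0],"travel":[0.011,0.005,0],"gripper":1},{"rotation":[0,0,0],"travel":[0.009,0.004,0],"gripper":1}]'

```text
time: 26.65
tool_pos: [475.2, -158.5, 157.0]
eef_rot: [0.174, 1.568, 0.615]
ft_force: [-0.3, -0.4, 0.9]
opening: 0.4
```

```bash
python3 - <<'E'
from h import *
inc()
E
```

```text
t 26.65 inc x,y,z -56.9 4.7 157.0 F [-0.3 -0.4  0.9] Fx_inc 0.2
rot err [ 0.3  0.1 -0. ]
```

Call:
send_rows --deltas '[{"rotation":[0,0,0],"travel":[0.006,0.002,0],"gripper":1},{"rotation":[0,0,0],"travel":[0.005,0.002,0],"gripper":1},{"rotation":[0,0,0],"travel":[0.004,0.001,0],"gripper":1}]'

```text
time: 26.95
tool_pos: [473.1, -153.8, 141.2]
eef_rot: [-0.255, 1.568, 0.187]
ft_force: [-4.8, -1.4, 10.3]
opening: 0.5
```

Call:
send_rows --deltas '[{"rotation":[0,0,0],"travel":[0.004,0.001,0],"gripper":1},{"rotation":[0,0,0],"travel":[0.004,0,0],"gripper":1}]'

```text
time: 27.15
tool_pos: [472.9, -153.1, 133.6]
eef_rot: [-0.46, 1.567, -0.018]
ft_force: [-5.2, 4.1, 31.3]
opening: 0.1
```

Call:
send_rows --deltas '[{"rotation":[0,0,0],"travel":[0.004,0,0],"gripper":1},{"rotation":[0,0,0],"travel":[0.004,0,0],"gripper":1}]'

```text
time: 27.35
tool_pos: [473.4, -153.2, 133.0]
eef_rot: [-0.634, 1.564, -0.192]
ft_force: [-32.1, 11.6, 65.8]
opening: 0.3
```

Call:
send_rows --deltas '[{"rotation":[0,0,0],"travel":[-0.01,0,0],"gripper":1},{"rotation":[0,0,0],"travel":[-0.03,0,0],"gripper":1},{"rotation":[0,0,0],"travel":[-0.04,0,0],"gripper":1},{"rotation":[0,0,0],"travel":[-0.04,0,0],"gripper":1},{"rotation":[0,0,0],"travel":[0,0.02,-0.03],"gripper":1},{"rotation":[0,0,0],"travel":[0,0.02,-0.04],"gripper":1},{"rotation":[0,0,0],"travel":[0,0.02,-0.04],"gripper":1},{"rotation":[0,0,0],"travel":[0,0,0],"gripper":1}]'

```text
time: 28.15
tool_pos: [344.5, -145.4, 257.5]
eef_rot: [-0.701, 1.56, -0.259]
ft_force: [0.8, 0.5, 0.6]
opening: 0.7
```

```bash
python3 - <<'E'
from h import *
inc()
for n,b in(('scene',(190,90,310,190)),('top',(265,115,385,235))):
    p,d=env.camera(n);np.savez(f'pics/{n}28.npz',p=p,d=d);crop('s',p,*b,5,n[0]+'28')
C=cloud('top',d);q=C[...,:2]-OI;X=q@XI;Y=q@YI
for a in range(-90,100,30):
    m=(abs(X-a)<8)&(Y>60)&(Y<105)&(C[...,2]>60)&(C[...,2]<200);print(a,m.sum(),np.median(C[...,2][m]) if m.any() else '')
E
```

```text
t 28.15 inc x,y,z -124.0 -108.3 257.5 F [0.8 0.5 0.6] Fx_inc -0.1
rot err [0.3 0.5 0.4]
-90 81 132.80113785124695
-60 54 132.9029366980385
-30 55 132.5846327857521
0 55 133.52782064270036
30 53 132.22874781159226
60 53 132.35565522104753
90 51 134.26017919948094
```

View pics/s28.png

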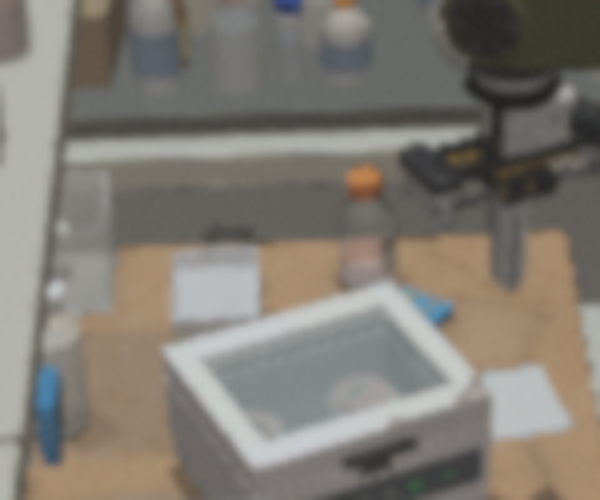

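View pics/t28.png

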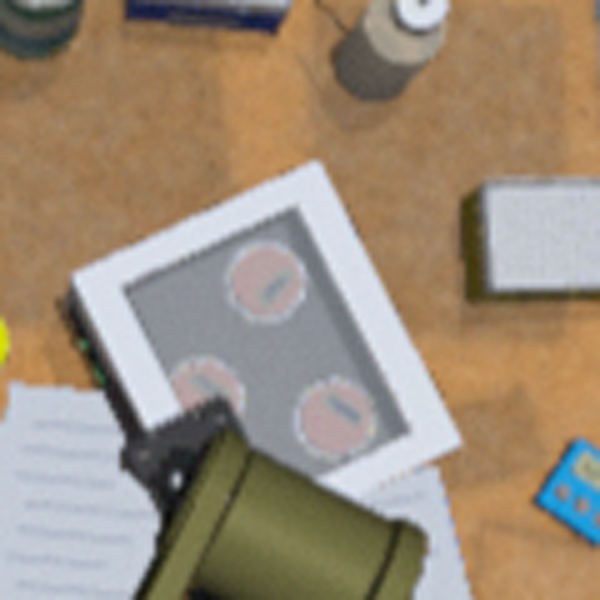

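```bash
python3 -c "
from bench import env
print(env.sense()['qd'].round(3)); print(env.sign_off())"
```

```text
[ 0.017  0.049 -0.034  0.001 -0.002  0.008]
the job is handed in; nothing more can be done
None
```

I turned the plate on the chute, put it lid-down in the incubator and shut the lid. I then handed the job in at about 28 s of the 70 s allowed; no verdict is reported, so this rests on my own checks.

- **Turning:** the plate sat flat on the deck and went over the back edge with a slow push. It came to rest on the landing lid-down, base and label showing.
- **Placing:** I set it on the incubator floor at about x = -34 mm, y = 0 mm in the incubator's frame. The top view, before and through the closed lid, showed it flat there, label side up.
- **Lid:** I pushed it over from behind and pressed it down. Depth readings put its top level, at 132 to 134 mm from front to back, so it is past the catch point and seated.
- **Robot:** it stood clear, with the measured force on the tool under 1 N.

- **Force on closing:** my last press was harder than it needed to be. The wrist force peaked at about 74 N (limit 120 N), because the lid had already seated one step earlier.
- **Bystanders:** nothing pressed on any of them and the pictures show none disturbed, but I did not measure their positions at the end.

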